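# Stack the keyed test-tile trays, slide them into the drying bay and start the blower

## Task

Stack all the wooden tile trays on the aluminium carrier while it stands outside the drying bay, squarely on one another with every notch fully down over the key beneath, and put the lid on top, its notch over the last key. Then slide the loaded carrier along the bench between the runners until it is fully home against the blower box, and after that throw the blower's toggle lever fully over to on. Let go of everything, and do not disturb the bowls, scraper, rib, roller and mug.

Things in the scene. Friction and masses are not known exactly. Their poses are not given: they have to be found in the camera images.
- tray_a_centre (a point): A wooden tile tray, 120 long (x) x 64 wide (y) x 34 high, about 0.13 kg, with a row of terracotta tiles fixed inside below the rim. Its KEY is a tab 20 wide (y), 8 long (x), 10 high, on the rim of the +x end, centred at x = +54. This point is the centre of the 120 x 64 x 34 body, 17 above its underside; x points lengthwise to the keyed end, z up. Grip it across the plain 64 mm sides.
- tray_b_centre (a point): A second tray, just like tray a (one of the four may be absent). Each tray's NOTCH is directly beneath its own key: 28 wide (y), 20 high, cut in the underside of the +x end, open to the end face and 16 deep (x). The other end has none. Trays stack 34 apart, all keyed ends the same way; one turned the wrong way round or over 4 mm off sideways rides up on the key below.
- tray_c_centre (a point): A third tray, just like tray a. The trays are interchangeable and may be stacked in any order.
- tray_d_centre (a point): A fourth tray, just like tray a.
- lid_centre (a point): Wooden lid: a board 120 (x) x 64 (y) x 14, 0.12 kg, with a notch 28 wide (y), 16 deep (x) cut right through its +x end, to fit over a tray's key. On top a pale grip ridge 70 long (x), 20 wide (y), 26 high, its middle at x = -5; no key. This point is mid-length, on the centre line, 20 above the underside; x points to the notched end, z up.
- carrier_seat (a point): On the loose sliding carrier, an aluminium plate 150 x 150 x 8 lying on the bench, 0.3 kg: the point of its top face where the middle of the lowest tray's underside belongs. x points to the carrier's nose (edge at x = +70), which enters the bay; z up. The plate's key, a tab 20 wide (y), 8 long (x), 10 high, is at x = +54 and goes into the lowest tray's notch.
- carrier_grip (a point): Grip point of the same carrier: inside an upright wooden fin 50 long (x), 14 thick (y), from 8 to 52 above the bench, on a 40 wide neck behind the plate. The point is 36 above the bench, 140 behind the seat point (towards -x); axes as the seat's. The carrier slides on the bench when pushed, drawn or turned by the fin.
- bay_mouth (a point): Mouth of the fixed drying bay, on the bench midway between two steel runners; x points in, z up. Runners: x = 0 to 150, 160 apart inside, 22 high; lips over the slot, 18 above the bench, leave 142 clear above the plate's edges. Guides flare 22 out in front, 184 apart. A blower box 110 high has its face at x = 150: fully home the carrier's nose touches it and the seat is at x = 80.
- fan (a joint): Blower switch: a toggle lever hinged on a grey block 70 x 50 x 25. About 0 = off (lever leans to the block's -x), 1.0 = on (leans to +x). It stays where it is left; light to move (about 1 N at the tip).
- fan_tip (a point): Centre of the black ball, 26 across, on the lever's end, 80 from its hinge (22 above the bench). Off to on it swings about 77 along the block's x, 92 above the bench at both ends, 102 in mid-swing. The point's axes turn with the lever: y is the level hinge axis; x points roughly to on, dipping or rising by 0.5 rad.
- bowls: Bystander: a stack of three ceramic bowls, 140 across, 92 high; origin under its centre.
- scraper: Bystander: an aluminium scraper with a black handle, 190 long, 55 wide, 16 high; origin beneath, near its middle.
- rib: Bystander: a hard blue silicone rib, 110 x 54 x 8, lying flat; origin under its centre.
- roller: Bystander: a wooden stamp roller resting on a cork pad, 160 long (x), 42 high; origin under its centre.
- mug: Bystander: a terracotta-coloured mug, 80 across, 90 high, handle at +y; origin under its centre.
There are look-alikes about, which are no part of the job. Leave any blue look-alike of the part that bears tray_a_centre alone. Leave any purple look-alike of the part that bears tray_d_centre alone.

How it is judged:
On the way, in this order (a step that is already met when the one before it is completed fails the run):
1. every tray present and the lid are stacked on the carrier, keyed together, with the carrier still outside the bay (x of tray_a_centre in the frame of carrier_seat between -0.014 and 0.014 m and y of tray_a_centre in the frame of carrier_seat between -0.014 and 0.014 m and angle between the x axis of each of tray_a_centre, tray_b_centre, tray_c_centre, tray_d_centre, lid_centre and the x axis of carrier_seat, either way round below 0.12 rad and angle between each of tray_a_centre, tray_b_centre, tray_c_centre, tray_d_centre, lid_centre's own z axis and vertical below 0.06 rad and (z of tray_a_centre in the frame of carrier_seat between 0.013 and 0.021 m or z of tray_a_centre in the frame of carrier_seat between 0.047 and 0.055 m or z of tray_a_centre in the frame of carrier_seat between 0.081 and 0.089 m or z of tray_a_centre in the frame of carrier_seat between 0.115 and 0.123 m) and x of tray_b_centre in the frame of carrier_seat between -0.014 and 0.014 m and y of tray_b_centre in the frame of carrier_seat between -0.014 and 0.014 m and (z of tray_b_centre in the frame of carrier_seat between 0.013 and 0.021 m or z of tray_b_centre in the frame of carrier_seat between 0.047 and 0.055 m or z of tray_b_centre in the frame of carrier_seat between 0.081 and 0.089 m or z of tray_b_centre in the frame of carrier_seat between 0.115 and 0.123 m) and x of tray_c_centre in the frame of carrier_seat between -0.014 and 0.014 m and y of tray_c_centre in the frame of carrier_seat between -0.014 and 0.014 m and (z of tray_c_centre in the frame of carrier_seat between 0.013 and 0.021 m or z of tray_c_centre in the frame of carrier_seat between 0.047 and 0.055 m or z of tray_c_centre in the frame of carrier_seat between 0.081 and 0.089 m or z of tray_c_centre in the frame of carrier_seat between 0.115 and 0.123 m) and x of tray_d_centre in the frame of carrier_seat between -0.014 and 0.014 m and y of tray_d_centre in the frame of carrier_seat between -0.014 and 0.014 m and (z of tray_d_centre in the frame of carrier_seat between 0.013 and 0.021 m or z of tray_d_centre in the frame of carrier_seat between 0.047 and 0.055 m or z of tray_d_centre in the frame of carrier_seat between 0.081 and 0.089 m or z of tray_d_centre in the frame of carrier_seat between 0.115 and 0.123 m) and x of lid_centre in the frame of carrier_seat between -0.014 and 0.014 m and y of lid_centre in the frame of carrier_seat between -0.014 and 0.014 m and (z of lid_centre in the frame of carrier_seat between 0.118 and 0.126 m or z of lid_centre in the frame of carrier_seat between 0.152 and 0.16 m) and x of carrier_seat in the frame of bay_mouth below -0.03 m), for 0.3 s.
2. the loaded carrier is fully home in the bay (x of tray_a_centre in the frame of carrier_seat between -0.014 and 0.014 m and y of tray_a_centre in the frame of carrier_seat between -0.014 and 0.014 m and angle between the x axis of each of tray_a_centre, tray_b_centre, tray_c_centre, tray_d_centre, lid_centre and the x axis of carrier_seat, either way round below 0.12 rad and angle between each of tray_a_centre, tray_b_centre, tray_c_centre, tray_d_centre, lid_centre's own z axis and vertical below 0.06 rad and (z of tray_a_centre in the frame of carrier_seat between 0.013 and 0.021 m or z of tray_a_centre in the frame of carrier_seat between 0.047 and 0.055 m or z of tray_a_centre in the frame of carrier_seat between 0.081 and 0.089 m or z of tray_a_centre in the frame of carrier_seat between 0.115 and 0.123 m) and x of tray_b_centre in the frame of carrier_seat between -0.014 and 0.014 m and y of tray_b_centre in the frame of carrier_seat between -0.014 and 0.014 m and (z of tray_b_centre in the frame of carrier_seat between 0.013 and 0.021 m or z of tray_b_centre in the frame of carrier_seat between 0.047 and 0.055 m or z of tray_b_centre in the frame of carrier_seat between 0.081 and 0.089 m or z of tray_b_centre in the frame of carrier_seat between 0.115 and 0.123 m) and x of tray_c_centre in the frame of carrier_seat between -0.014 and 0.014 m and y of tray_c_centre in the frame of carrier_seat between -0.014 and 0.014 m and (z of tray_c_centre in the frame of carrier_seat between 0.013 and 0.021 m or z of tray_c_centre in the frame of carrier_seat between 0.047 and 0.055 m or z of tray_c_centre in the frame of carrier_seat between 0.081 and 0.089 m or z of tray_c_centre in the frame of carrier_seat between 0.115 and 0.123 m) and x of tray_d_centre in the frame of carrier_seat between -0.014 and 0.014 m and y of tray_d_centre in the frame of carrier_seat between -0.014 and 0.014 m and (z of tray_d_centre in the frame of carrier_seat between 0.013 and 0.021 m or z of tray_d_centre in the frame of carrier_seat between 0.047 and 0.055 m or z of tray_d_centre in the frame of carrier_seat between 0.081 and 0.089 m or z of tray_d_centre in the frame of carrier_seat between 0.115 and 0.123 m) and x of lid_centre in the frame of carrier_seat between -0.014 and 0.014 m and y of lid_centre in the frame of carrier_seat between -0.014 and 0.014 m and (z of lid_centre in the frame of carrier_seat between 0.118 and 0.126 m or z of lid_centre in the frame of carrier_seat between 0.152 and 0.16 m) and x of carrier_seat in the frame of bay_mouth above 0.072 m and y of carrier_seat in the frame of bay_mouth between -0.008 and 0.008 m and angle between the x axis of carrier_seat and the x axis of bay_mouth, either way round below 0.08 rad), for 0.3 s.
3. the blower lever is thrown to on (value of joint fan above 0.85 rad), for 0.2 s.
At the end, for the whole second after the job is handed in: Present trays are stacked on the carrier, lid on top, each within 14 mm of the seat lengthwise and sideways, 0.12 rad of square, level, and down within 4 mm; the carrier is in the runners within 8 mm of the blower box; the lever reads over 0.85 rad; all at rest and let go (all of step 2 and velocity of joint fan between -0.05 and 0.05 rad/s and value of joint fan above 0.85 rad); the robot touches nothing.
It fails at once if the stack of three bowls is moved more than 3 cm (distance of bowls from where it was at the start of the episode above 0.03 m).
It fails at once if the scraper is moved more than 3 cm (distance of scraper from where it was at the start of the episode above 0.03 m).
It fails at once if the rib is moved more than 3 cm (distance of rib from where it was at the start of the episode above 0.03 m).
It fails at once if the stamp roller is moved more than 3 cm (distance of roller from where it was at the start of the episode above 0.03 m).
It fails at once if the mug is moved more than 3 cm (distance of mug from where it was at the start of the episode above 0.03 m).
Of tray_a, tray_b, tray_c, tray_d only 3 to 4 are there at a start; the rules pass over those that are not, and their reading is None.
At some moment in a run one of tray_a, tray_b, tray_c, tray_d, lid, carrier may be knocked a few centimetres aside while the robot is not near it.
Once in a run the grip may slacken for a moment while it holds something.
It also fails if it takes over 210 s, if anything falls off the work surface, if the arm or the gripper's body presses on something with over 40 N, if the wrist force passes 120 N, or if a joint passes its speed limit or range.

## Robot

A 6-joint arm with a two-finger parallel gripper is mounted at the origin on the work surface. World frame = base frame: x ahead of the robot, y to its left, z up, the work surface at z = 0. Lengths are in m, angles in rad, forces in N, time in s.
With the tool pointing down it reaches from about 0.3 to 1 m from the base axis. Payload 5.1 kg.
Tool frame: the origin (TCP) lies at the very end of the fingers, on their centre line; the grasp point (between the pads) lies 19 mm behind it; x points along the fingers, z is the direction in which the jaws open and shut, and the axes are right-handed (so a half turn about x gives the same grasp; the last joint's range is limited). The gripper opens to 95 mm and grips with 3 to 60 N. Pads are 20 mm wide; open, the fingers measure 119 mm over their backs; the gripper's body (75 mm by 180 mm) begins 59 mm behind the grasp point.
Start: joints at [1.169, 0.124, 1.65, -0, 1.367, -0.083], TCP at [0.204, 0.617, 0.215] pointing down, gripper open.
Joint ranges: [-2.61, 2.61], [-1.02, 2.33], [0.03, 2.71], [-1.35, 4.49], [0.32, 2.68], [-2.91, 2.91]. Speed limits (rad/s): [2.57, 2.57, 3.14, 3.14, 3.14, 3.14].

## Interface

Orientations are given as a rotation vector (axis times angle).
In Python, from cell import r, capture, get_calibration, finder gives the robot as it stands. The module is installed in compiled form; this text tells all that it offers.
- The arm moves only by the tool drive_tool, never from a script. Its argument "series" is a list of rows, each an object with "xyz": the shift along the tool's x, y, z in cm, a list of three; "twist": the turn, a rotation vector about the tool's x, y, z in degrees, a list of three; "jaw": the gripper command: -1 is shut, 1 is fully open, values between are in proportion. In form: [{"xyz": [tx, ty, tz], "twist": [ax, ay, az], "jaw": jaw}, ...]. A call has 1 to 12 rows; each row is the pose to reach, as a shift and turn from the pose commanded when the call began, along the tool's axes at that moment; what a row does not reach only later rows make up. A row lasts 1/12 s, in which the tool goes at most 41.7 mm and 7.16 degrees, less where a joint would pass 70% of its speed; a pose out of reach is approached as far as the arm can. A call with a gripper value outside its range is refused whole. The fingers move at their own pace and stop on an object; "newtons" is the grip in N (left out, the last holds). Time passes only in rows, so rows that repeat a pose let the fingers close. It gives the time, the measured TCP pose, the force and the opening at its end, in the units of the state.
- r.get_state(): the state, without advancing time (a new reading comes with each control period).
- capture(name): name is "scene" or "top"; returns (picture, depth): 384x512x3 uint8, red, green, blue; 384x512 float32, m along the optical axis (not along the pixel's ray), 0 where there is no reading.
- get_calibration(name): a dict with "fov_y" (degrees; the focal length in pixels is half the picture's height over the tangent of half this angle, whatever the lens; pixels are square), "cx", "cy" (the principal point, pixels), "position" and "attitude" of the camera in the world. Camera axes: x right, y down, z forward; pixel columns grow to the right and rows downward; lengths in m; the calibration is good to about 2 mm. A picture is of the moment at which its call begins. get_calibration takes no time and is no camera call.
- r.close_job(): hands the job in, once; it reports no verdict.
Trained networks look in the newest picture that a camera, given by its name, has taken for a name from the list of things; names that differ only in an ending like _2 or _b are one class to them, and where a whole thing is asked for, a point or a joint stands for the part that bears it (a point fixed in the world has none). Each returns a list of dicts, best first, with "score" (0 to 1); they miss things now and then, are a little off and sometimes report something else, mostly with a low value. They report only what shows in the picture. A call takes as long as a camera call. They do not tell look-alikes from the thing itself.
- finder.look_for(camera, target): "box" ([left, top, width, height] in pixels, round what is visible of it).
- finder.cut_out(camera, target): "mask" (384x512 bool, what is visible of it) and "box" ([left, top, width, height] in pixels, round what is visible of it).
The state is a dict: "clock": time; "qpos": joint angles; "dq": joint speeds; "effort": joint torques, N m; "ee_pos": TCP position; "tcp_rot": TCP orientation; "contact_force": force on the tool from outside, world axes, zero at the start; "ft_torque": the same for the moment, N m; "opening": finger opening in m.
Only numpy, scipy, OpenCV 4.12 (cv2) and the standard library are available. Lean on these libraries where they do the work, as an engineer would, in place of code of your own. Each camera call takes 0.05 s, during which the arm holds its last target. There are 200 camera calls.

## Working session

There is one attempt and no reset: what is moved stays moved. The work goes in short steps, Python scripts to look and compute and a tool call to move; the robot and the scene stay as the last step left them, time stands still between calls to the robot, and variables do not carry over. Pictures are saved under pics/ and viewed, about 12 in all and at most 16, crops included, and the job is handed in when it is done.

Besides the shell and the picture viewer there is one more tool, called after ">>>" by a JSON object that holds its "name" and its "arguments". drive_tool: Moves the arm, as the interface text tells. Its arguments: {"type":"object","properties":{"series":{"type":"array"},"newtons":{"type":"number"}},"required":["series"]}

```bash
mkdir -p pics; cat > h.py <<'E'
import numpy as np, cv2
from scipy.spatial.transform import Rotation as R
from cell import r, capture, get_calibration, finder
def cal(n):
    c=get_calibration(n); f=192/np.tan(np.radians(c['fov_y'])/2)
    return c,f
def rot(a):
    a=np.array(a,float)
    if a.shape==(3,3): return a
    return R.from_rotvec(a).as_matrix() if a.size==3 else R.from_quat(a).as_matrix()
def cloud(n,d):
    c,f=cal(n); v,u=np.mgrid[:384,:512]
    P=np.stack([(u-c['cx'])/f*d,(v-c['cy'])/f*d,d],-1)
    W=P@rot(c['attitude']).T+np.array(c['position'])
    W[d==0]=np.nan
    return W
def save(p,n): cv2.imwrite('pics/'+n,p[...,::-1])
E
python3 - <<'E'
from h import *
for n in ('scene','top'):
    p,d=capture(n); np.savez(n+'0.npz',p=p,d=d)
    print(n,get_calibration(n)); W=cloud(n,d); print(W[190,256],W[300,256])
    save(cv2.resize(p,(768,576),interpolation=cv2.INTER_CUBIC),n+'0.png')
print(r.get_state())
E
```

```text
scene {'fov_y': 53.86639097971566, 'cx': 253.054172094589, 'cy': 186.47134429844294, 'position': array([1.17486844, 0.26123244, 1.28874895]), 'attitude': array([-1.46528613, -2.34777259,  0.68415577])}
[ 0.45689173 -0.08592488  0.00071143] [0.85640988 0.10815756 0.02142048]
top {'fov_y': 51.5339785845051, 'cx': 253.61068164969754, 'cy': 196.97093904374307, 'position': array([ 0.26178851, -0.08147847,  1.64169603]), 'attitude': array([-2.15971637,  2.12412866, -0.15841899])}
[ 0.53914541 -0.08438556  0.00596624] [ 0.09377364 -0.09139017  0.01591661]
{'clock': 0.1, 'qpos': array([ 1.16939850e+00,  1.24419509e-01,  1.65148047e+00, -2.19162514e-05,
        1.36750872e+00, -8.26005973e-02]), 'dq': array([ 0.00259922, -0.00121681, -0.00480533,  0.00031981, -0.00148903,
       -0.0010462 ]), 'effort': array([ 6.97047089e-04, -4.18883729e+01, -3.61096108e+01,  7.76189310e-02,
        4.62289795e-02, -4.09711868e-05]), 'ee_pos': array([0.20354065, 0.61672062, 0.21355684]), 'tcp_rot': array([-0.97224258,  1.34489928,  0.97065527]), 'contact_force': array([ 0.48454464,  0.14564255, -0.44675633]), 'ft_torque': array([-0.02039305, -0.00065264, -0.01655751]), 'opening': 0.09488717003291937}
```

View pics/scene0.png

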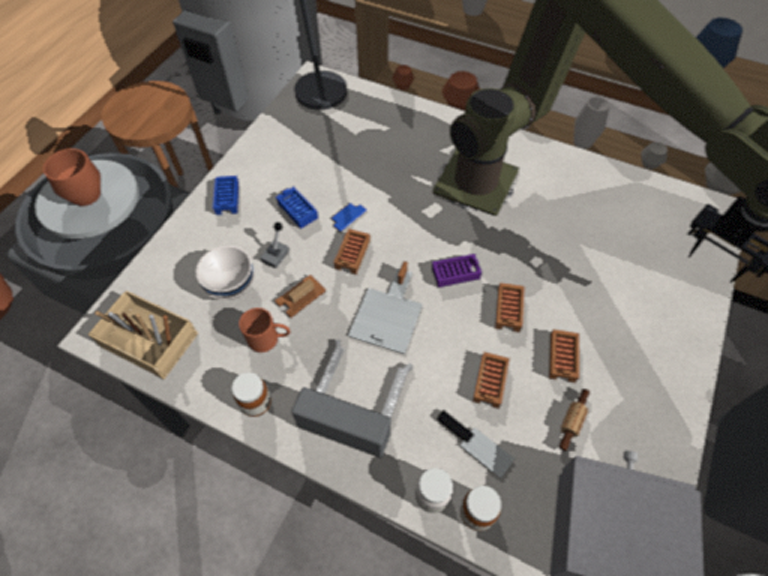

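View pics/top0.png

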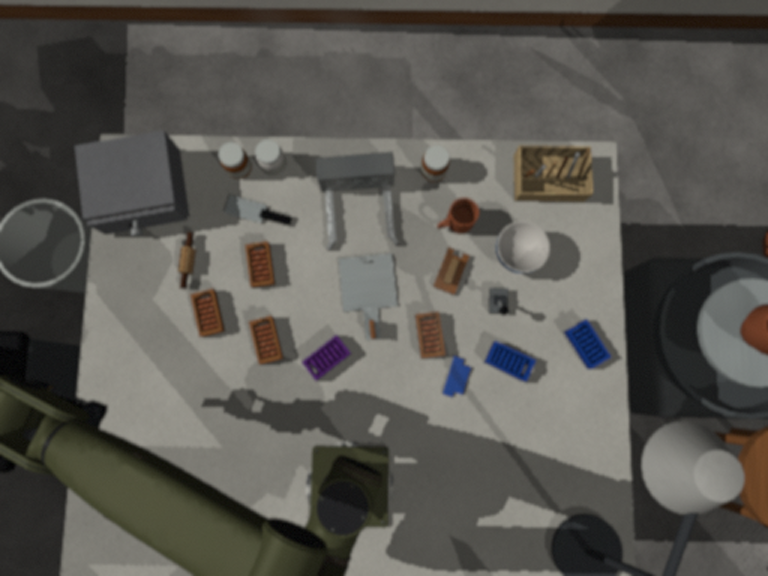

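All four terracotta trays are present: scene (352,250), (510,306), (491,379) and (565,355). Blue look-alikes are at (227,193) and (297,206), and the purple one is at (457,268). The lid is at (300,295), with the ridge on a board. The roller at (575,418) is a bystander. The carrier is at (388,320) with its fin at (402,270), the bay at (340,420) and the lever at (277,228).

```bash
cat > m.py <<'E'
from h import *
def load(s='0'):
    out=[]
    for n in('scene','top'):
        z=np.load(n+s+'.npz'); out.append((n,z['p'],z['d'],cloud(n,z['d'])))
    return out
E
python3 - <<'E'
from m import *
L=load()
guess={}
for n,p,d,W in L:
    # table plane check
    m=(W[...,2]<0.03)&(W[...,2]>-0.03)&(W[...,0]>0.2)&(W[...,0]<0.8)&(abs(W[...,1])<0.5)
    print(n,'table z',np.nanmedian(W[m][:,2]), 'std',np.nanstd(W[m][:,2]))
    capture(n)
    for t in ('tray_a_centre','lid_centre','carrier_seat','fan_tip','fan','scraper','rib','roller','mug','bowls'):
        for o in finder.cut_out(n,t):
            if o['score']<.3: continue
            M=o['mask']&(W[...,2]>(0.012 if 'tray' in t else .004)); X=W[M]
            if len(X)<10: continue
            rc=cv2.minAreaRect(X[:,:2].astype(np.float32)*1000)
            print(n,t,round(o['score'],2),np.round(o['box']),len(X),'c',np.round(rc[0]),'sz',np.round(rc[1]),'ang',round(rc[2],1),'z95',round(np.percentile(X[:,2],95)*1000), 'rgb',p[M].mean(0).astype(int))
E
```

```text
scene table z 0.0009744357236792789 std 0.00727870027337753
scene tray_a_centre 0.93 [184. 123.  28.  33.] 389 c [ 338. -422.] sz [124.  68.] ang 63.9 z95 37 rgb [ 44  71 136]
scene tray_a_centre 0.81 [226. 157.  21.  26.] 429 c [ 405. -207.] sz [126.  65.] ang 8.3 z95 38 rgb [125  82  58]
scene tray_a_centre 0.79 [140. 117.  20.  26.] 363 c [ 387. -634.] sz [128.  65.] ang 31.3 z95 38 rgb [ 40  65 130]
scene tray_a_centre 0.39 [186. 184.  33.  31.] 336 c [ 587. -266.] sz [ 66. 119.] ang 69.2 z95 42 rgb [132  98  70]
scene lid_centre 0.73 [184. 184.  38.  29.] 414 c [ 586. -266.] sz [ 66. 121.] ang 69.4 z95 42 rgb [132  97  70]
scene carrier_seat 0.9 [233. 177.  52.  57.] 1450 c [507. -40.] sz [242. 150.] ang 6.7 z95 18 rgb [168 170 169]
scene carrier_seat 0.6 [183. 143.   7.  26.] 54 c [ 478. -396.] sz [20. 39.] ang 68.9 z95 106 rgb [100  99  98]
scene fan_tip 0.5 [185. 147.   7.  20.] 51 c [ 478. -396.] sz [20. 39.] ang 68.9 z95 107 rgb [98 97 96]
scene fan 0.43 [225. 153.  20.  32.] 455 c [ 405. -207.] sz [127.  65.] ang 8.5 z95 38 rgb [124  82  59]
scene scraper 0.69 [296. 274.  
[... 1355 characters left out ...]
2.   7.   8.] 42 c [ 473. -398.] sz [23. 39.] ang 78.2 z95 105 rgb [44 44 43]
top fan_tip 0.32 [295. 239.  17.  24.] 243 c [ 290. -286.] sz [ 51. 105.] ang 72.4 z95 14 rgb [ 45  68 120]
top scraper 0.82 [151. 130.  44.  20.] 412 c [744. 276.] sz [190.  55.] ang 74.4 z95 19 rgb [83 85 84]
top rib 0.7 [293. 234.  22.  28.] 268 c [ 293. -287.] sz [ 55. 110.] ang 74.2 z95 14 rgb [ 48  70 120]
top roller 0.52 [119. 159.  11.  31.] 282 c [601. 469.] sz [ 53. 158.] ang 89.0 z95 42 rgb [86 68 50]
top mug 0.85 [292. 131.  27.  28.] 380 c [ 733. -281.] sz [104.  80.] ang 84.4 z95 89 rgb [80 51 38]
top bowls 0.68 [329. 151.  38.  32.] 966 c [ 638. -449.] sz [134. 135.] ang 52.5 z95 91 rgb [133 131 125]
```

```bash
cat >> m.py <<'E'
def blob(L,c,rad=.085,zlo=.012,zhi=.06):
    P=[];C=[]
    for n,p,d,W in L:
        m=(np.hypot(W[...,0]-c[0],W[...,1]-c[1])<rad)&(W[...,2]>zlo)&(W[...,2]<zhi)
        P.append(W[m]);C.append(p[m])
    return P,C
def tray(L,c,**k):
    P,_=blob(L,c,**k); res=[]
    for X in P:
        if len(X)<30: continue
        rc=cv2.minAreaRect(X[:,:2].astype(np.float32)*1000)
        (w,h),a=rc[1],rc[2]
        if h>w: a+=90; w,h=h,w
        u=np.array([np.cos(np.radians(a)),np.sin(np.radians(a))]); ctr=np.array(rc[0])
        s=(X[:,:2]*1000-ctr)@u; t=(X[:,:2]*1000-ctr)@np.array([-u[1],u[0]])
        hi=X[:,2]>.0395
        if 'zk' in k: pass
        sg=np.sign(np.median(s[hi])) if hi.sum() else 0
        res.append((np.round(ctr),round(a,1),(round(w),round(h)),'nkey',hi.sum(),'s',np.round([np.median(s[hi]),np.median(t[hi])]) if hi.sum() else None))
    return res
E
python3 - <<'E'
from m import *
L=load()
# find terracotta trays in top via height
n,p,d,W=L[1]
m=((W[...,2]>.02)&(W[...,2]<.06)&(W[...,0]>.25)&(W[...,0]<.75)&(W[...,1]>.05)&(W[...,1]<.6)).astype(np.uint8)
k,lab,st,ce=cv2.connectedComponentsWithStats(m)
cs=[(.405,-.208),(.586,-.267)]
for i in range(1,k):
    if st[i,4]>100:
        X=W[lab==i]; c=np.median(X[:,:2],0); print(i,st[i],np.round(c,3),p[lab==i].mean(0).astype(int)); cs.append(tuple(c))
for c in cs:
    print(np.round(c,3))
    for q in tray(L,c): print('   ',*q)
# carrier details
for n,p,d,W in L:
    m=(abs(W[...,0]-.5)<.17)&(abs(W[...,1]+.04)<.13)
    X=W[m&(W[...,2]>.03)&(W[...,2]<.06)]; print(n,'fin',len(X),X[:,:3].mean(0).round(3),X.min(0).round(3),X.max(0).round(3))
    X=W[m&(W[...,2]>.0135)&(W[...,2]<.025)&(W[...,0]>.5)]; print(n,'key',len(X),np.median(X,0).round(3),X.min(0).round(3),X.max(0).round(3))
    m=(W[...,0]>.55)&(W[...,0]<.95)&(abs(W[...,1])<.25)
    for a,b in((.012,.03),(.09,.13)):
        Mk=(m&(W[...,2]>a)&(W[...,2]<b)&(W[...,1]>-.2)&(W[...,1]<.15)).astype(np.uint8)
        k,lab,st,ce=cv2.connectedComponentsWithStats(Mk)
        for i in range(1,k):
            if st[i,4]>40:
                X=W[lab==i];print(n,'bay',a,st[i,4],cv2.minAreaRect(X[:,:2].astype(np.float32)*1000),np.median(X[:,2]).round(3))
# montage of crops
def crop(n,box,s):
    p=[q for q in L if q[0]==n][0][1]; x,y,w,h=box
    return cv2.resize(p[y:y+h,x:x+w],None,fx=s,fy=s,interpolation=cv2.INTER_CUBIC)
a=crop('scene',(180,145,220,150),3.6); save(a,'c1.png')
E
```

```text
1 [ 92 136  33  15 113] [0.707 0.522] [43 43 43]
12 [118 154  13  38 262] [0.599 0.462] [86 68 49]
13 [163 160  20  31 338] [0.592 0.263] [96 64 43]
15 [127 192  22  32 367] [0.453 0.399] [96 63 43]
16 [166 210  23  33 344] [0.383 0.235] [98 65 44]
17 [201 224  22  30 225] [0.328 0.086] [70 44 85]
[ 0.405 -0.208]
    [ 405. -207.] 8.7 (127, 65) nkey 14 s [54. -1.]
    [ 405. -209.] 8.4 (121, 64) nkey 16 s [46. -5.]
[ 0.586 -0.267]
    [ 586. -266.] 159.2 (121, 66) nkey 47 s [ 6. -0.]
    [ 585. -268.] 159.1 (121, 63) nkey 33 s [6. 1.]
[0.707 0.522]
    [709. 470.] 1.0 (150, 31) nkey 31 s [40.  9.]
    [690. 507.] 127.7 (148, 121) nkey 66 s [-21. -30.]
[0.599 0.462]
    [601. 468.] 176.2 (161, 42) nkey 65 s [-1. -0.]
    [601. 467.] 4.6 (158, 53) nkey 33 s [ 6. -3.]
[0.592 0.263]
    [593. 264.] 10.1 (123, 64) nkey 20 s [54. -0.]
    [592. 262.] 9.9 (121, 66) nkey 15 s [52.  2.]
[0.453 0.399]
    [456. 402.] 15.4 (123, 66) nkey 18 s [52.  1.]
    [455. 400.] 16.2 (121, 67) nkey 16 s [51. -1.]
[0.383 0.235]
    [384. 238.] 16.3 (125, 65) nkey 17 s [54.  2.]
    [383. 236.] 15.7 (121, 6
[... 749 characters left out ...]
2461, 51.93598937988281), 89.97919464111328) 0.099
scene bay 0.09 1374 ((849.232177734375, 2.2952346801757812), (69.42398834228516, 210.287841796875), 5.730055332183838) 0.11
top fin 119 [0.382 0.009 0.04 ] [ 0.332 -0.058  0.03 ] [0.437 0.087 0.056]
top key 92 [ 0.608 -0.028  0.016] [ 0.504 -0.12   0.014] [0.67  0.076 0.024]
top bay 0.012 193 ((743.2120971679688, -97.85221862792969), (175.79026794433594, 43.01991653442383), 9.159098625183105) 0.021
top bay 0.012 198 ((725.06591796875, 76.11930847167969), (173.14419555664062, 38.20629119873047), 1.6410175561904907) 0.021
top bay 0.09 871 ((847.2269897460938, 0.6249847412109375), (70.69892883300781, 209.22952270507812), 6.85452938079834) 0.109
```

View pics/c1.png

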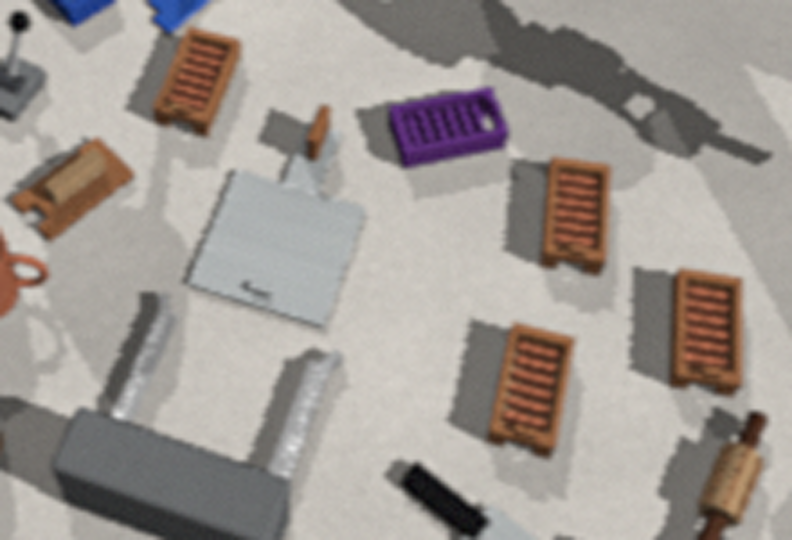

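The crop confirms it. All four terracotta trays have their keys towards +x (the lower end), the lid notch is at crop (35,215), and the carrier key at (255,290) faces the bay. Next I'll fit the carrier and bay and compute the first moves.

```bash
cat >> m.py <<'E'
def snap(s):
    for n in('scene','top'):
        p,d=capture(n); np.savez(n+s+'.npz',p=p,d=d)
    return load(s)
def carrier(L,c=(.53,-.04),yaw=6.5):
    from scipy.optimize import minimize
    res=[]
    for n,p,d,W in L:
        m=(np.hypot(W[...,0]-c[0],W[...,1]-c[1])<.13)&(W[...,2]>.0045)&(W[...,2]<.0115)
        X=W[m][:,:2]*1000
        a=np.radians(yaw)
        def q(v): # robust: plate extents from coverage
            u=np.array([np.cos(v[2]),np.sin(v[2])]); s=(X-v[:2])@u; t=(X-v[:2])@np.array([-u[1],u[0]])
            return s,t
        def cost(v):
            s,t=q(v); ins=(abs(s)<75)&(abs(t)<75); 
            ds=np.maximum(np.maximum(abs(s)-75,abs(t)-75),0); 
            return np.minimum(ds,15).sum()
        # fin
        b=None
        for x0 in (0,-10,10):
            o=minimize(cost,[c[0]*1000+x0,c[1]*1000,a],method='Nelder-Mead',options=dict(xatol=.05,fatol=.1,initial_simplex=[[c[0]*1000+x0,c[1]*1000,a],[c[0]*1000+x0+8,c[1]*1000,a],[c[0]*1000+x0,c[1]*1000+8,a],[c[0]*1000+x0,c[1]*1000,a+.05]]))
            if b is None or o.fun<b.fun: b=o
        v=b.x; u=np.array([np.cos(v[2]),np.sin(v[2])])
        F=W[(np.hypot(W[...,0]-(v[0]/1000-.135*u[0]),W[...,1]-(v[1]/1000-.135*u[1]))<.045)&(W[...,2]>.045)&(W[...,2]<.06)][:,:2]*1000
        res.append((n,len(X),'plate',v[:2].round(1),'yaw',np.degrees(v[2]).round(2),'cost',round(b.fun),'seat',(v[:2]+5*u).round(1),'fin',F.mean(0).round(1) if len(F) else None,len(F),'fin->seat',(F.mean(0)+140*u).round(1) if len(F) else None))
    return res
def go(x,y,z,yaw,st=None):
    st=st or r.get_state(); Rc=R.from_rotvec(st['tcp_rot']).as_matrix(); a=np.radians(yaw)
    best=None
    for sg in(1,-1):
        zt=sg*np.array([-np.sin(a),np.cos(a),0]); xt=np.array([0,0,-1.]); Rt=np.stack([xt,np.cross(zt,xt),zt],1)
        tw=R.from_matrix(Rc.T@Rt).as_rotvec(degrees=True)
        if best is None or np.linalg.norm(tw)<np.linalg.norm(best): best=tw
    dp=Rc.T@(np.array([x,y,z])-st['ee_pos'])*100
    print('xyz',dp.round(2),'twist',best.round(1),'| now',st['ee_pos'].round(4),'q',st['qpos'].round(2),'t',round(st['clock'],1))
E
python3 - <<'E'
from m import *
L=load()
for q in carrier(L): print(*q)
for n,p,d,W in L:
    Z=W[...,2]
    for nm,zl,zh,y0,y1,x0,x1 in(('R-',.016,.028,-.14,-.06,.69,.80),('R+',.016,.028,.04,.11,.69,.80)):
        X=W[(Z>zl)&(Z<zh)&(W[...,1]>y0)&(W[...,1]<y1)&(W[...,0]>x0)&(W[...,0]<x1)][:,:2]*1000
        l=cv2.fitLine(X.astype(np.float32),cv2.DIST_HUBER,0,.01,.01).ravel()
        print(n,nm,len(X),'dir',np.degrees(np.arctan2(l[1]*np.sign(l[0]),abs(l[0]))).round(2),'y at x=750',(l[3]+(750-l[2])*l[1]/l[0]).round(1))
    X=W[(Z>.107)&(Z<.115)&(W[...,0]>.78)&(W[...,0]<.93)&(abs(W[...,1])<.16)][:,:2]*1000
    print(n,'box',cv2.minAreaRect(X.astype(np.float32)))
    X=W[(Z>.06)&(Z<.13)&(np.hypot(W[...,0]-.475,W[...,1]+.397)<.08)]; print(n,'lever',len(X),X.mean(0).round(3)); X=X[X[:,2]>.083]; print('ball',X.mean(0).round(3),X.max(0).round(3),X.min(0).round(3))
    X=W[(Z>.016)&(Z<.032)&(np.hypot(W[...,0]-.475,W[...,1]+.397)<.09)]; print('block',cv2.minAreaRect(X[:,:2].astype(np.float32)*1000))
st=r.get_state(); print(R.from_rotvec(st['tcp_rot']).as_matrix().round(3))
go(.405,-.208,.20,8.6)
go(.593,.263,.20,10)
E
```

```text
scene 1292 plate [548.1 -34.9] yaw 7.4 cost 2388 seat [553.  -34.2] fin [417.5 -50.2] 42 fin->seat [556.4 -32.2]
top 1002 plate [542.5 -39. ] yaw 8.28 cost 2776 seat [547.5 -38.2] fin [415.8 -52.7] 36 fin->seat [554.3 -32.5]
scene R- 163 dir 6.14 y at x=750 -89.7
scene R+ 150 dir 6.4 y at x=750 73.9
scene box ((850.85205078125, 2.7857208251953125), (65.61827087402344, 208.55914306640625), 5.846356391906738)
scene lever 47 [ 0.472 -0.392  0.091]
ball [ 0.469 -0.391  0.099] [ 0.478 -0.381  0.11 ] [ 0.455 -0.403  0.086]
block ((462.7864990234375, -394.4366760253906), (52.02534484863281, 154.18704223632812), 88.4608154296875)
top R- 114 dir 8.07 y at x=750 -91.6
top R+ 115 dir 6.98 y at x=750 71.7
top box ((847.9285888671875, -0.22260284423828125), (66.15935516357422, 207.23658752441406), 5.28906774520874)
top lever 37 [ 0.465 -0.395  0.097]
ball [ 0.464 -0.395  0.099] [ 0.479 -0.385  0.108] [ 0.454 -0.407  0.087]
block ((462.53955078125, -396.5546569824219), (50.47112274169922, 149.7261199951172), 87.98343658447266)
[[ 0.    -0.95   0.313]
 [-0.     0.313  0.95 ]
 [-1.    -0.     0.   ]]
xyz [  1.47 -44.98 -72.06] twist [-26.9   0.    0. ] | now [0.2037 0.6172 0.2147] q [ 1.17  0.12  1.65 -0.    1.37 -0.08] t 1.2
xyz [  1.47 -48.07 -21.44] twist [-28.3   0.    0. ] | now [0.2037 0.6172 0.2147] q [ 1.17  0.12  1.65 -0.    1.37 -0.08] t 1.2
```

>>> {"name": "drive_tool", "arguments": {"series": [{"xyz": [0,-24,-10.7],"twist": [-28.3,0,0],"jaw": 1},{"xyz": [0,-24,-10.7],"twist": [-28.3,0,0],"jaw": 1},{"xyz": [0,-24,-10.7],"twist": [-28.3,0,0],"jaw": 1},{"xyz": [0,-24,-10.7],"twist": [-28.3,0,0],"jaw": 1},{"xyz": [0,-24,-10.7],"twist": [-28.3,0,0],"jaw": 1},{"xyz": [0,-24,-10.7],"twist": [-28.3,0,0],"jaw": 1},{"xyz": [0,-48.1,-21.4],"twist": [-28.3,0,0],"jaw": 1},{"xyz": [0,-48.1,-21.4],"twist": [-28.3,0,0],"jaw": 1},{"xyz": [0,-48.1,-21.4],"twist": [-28.3,0,0],"jaw": 1},{"xyz": [0,-48.1,-21.4],"twist": [-28.3,0,0],"jaw": 1},{"xyz": [0,-48.1,-21.4],"twist": [-28.3,0,0],"jaw": 1},{"xyz": [0,-48.1,-21.4],"twist": [-28.3,0,0],"jaw": 1}]}}

```text
clock: 2.2
ee_pos: [0.5705, 0.2836, 0.2149]
tcp_rot: [-1.337, 1.121, 1.337]
contact_force: [-0.7, 0.5, 1.3]
opening: 0.0953
```

>>> {"name": "drive_tool", "arguments": {"series": [{"xyz": [0,0,0],"twist": [0,0,0],"jaw": 1},{"xyz": [0,0,0],"twist": [0,0,0],"jaw": 1},{"xyz": [0,0,0],"twist": [0,0,0],"jaw": 1}]}}

```text
clock: 2.45
ee_pos: [0.569, 0.2853, 0.2145]
tcp_rot: [-1.336, 1.122, 1.337]
contact_force: [-0.2, -0.4, -0.1]
opening: 0.0949
```

```bash
cat > s.py <<'E'
import sys
from m import *
L=snap('s')
T=[(.593,.263),(.456,.401),(.384,.237),(.405,-.208),(.586,-.267)]
for c in T:
    for q in tray(L,c,zhi=.05): print(c,*q)
for q in carrier(L): print(*q)
for a in sys.argv[1:]: go(*map(float,a.split(',')))
E
python3 s.py .593,.263,.1,10
```

```text
(0.593, 0.263) [593. 264.] 10.2 (122, 64) nkey 17 s [54.  0.]
(0.593, 0.263) [591. 262.] 10.0 (121, 65) nkey 4 s [-22. -11.]
(0.456, 0.401) [458. 402.] 15.4 (119, 66) nkey 21 s [52.  2.]
(0.384, 0.237) [383. 236.] 25.2 (127, 45) nkey 9 s [59. -8.]
(0.384, 0.237) [387. 223.] 18.8 (121, 41) nkey 11 s [52.  6.]
(0.405, -0.208) [ 406. -207.] 7.8 (125, 66) nkey 12 s [54.  0.]
(0.405, -0.208) [ 404. -210.] 8.0 (120, 64) nkey 25 s [50.  2.]
(0.586, -0.267) [ 595. -243.] 161.0 (120, 116) nkey 34 s [-2. 23.]
(0.586, -0.267) [ 585. -268.] 159.3 (120, 63) nkey 33 s [-5.  1.]
scene 1263 plate [548.1 -35.4] yaw 6.86 cost 2635 seat [553.1 -34.8] fin [417.9 -50.2] 40 fin->seat [556.9 -33.5]
top 1004 plate [546.2 -36.5] yaw 9.8 cost 2735 seat [551.2 -35.7] fin [416.4 -52.7] 40 fin->seat [554.4 -28.9]
xyz [11.46 -2.03 -2.72] twist [ 0.1  0.  -0. ] | now [0.5683 0.2862 0.2146] q [ 0.38  0.09  1.68  0.    1.37 -1.37] t 2.5
```

>>> {"name": "drive_tool", "arguments": {"series": [{"xyz": [0,-2.0,-2.7],"twist": [0,0,0],"jaw": 1},{"xyz": [4,-2.0,-2.7],"twist": [0,0,0],"jaw": 1},{"xyz": [8,-2.0,-2.7],"twist": [0,0,0],"jaw": 1},{"xyz": [12,-2.0,-2.7],"twist": [0,0,0],"jaw": 1},{"xyz": [15,-2.0,-2.7],"twist": [0,0,0],"jaw": 1},{"xyz": [18,-2.0,-2.7],"twist": [0,0,0],"jaw": 1},{"xyz": [20,-2.0,-2.7],"twist": [0,0,0],"jaw": 1},{"xyz": [20.6,-2.0,-2.7],"twist": [0,0,0],"jaw": 1},{"xyz": [20.6,-2.0,-2.7],"twist": [0,0,0],"jaw": 1}]}}

```text
clock: 3.3
ee_pos: [0.5912, 0.2627, 0.0064]
tcp_rot: [-1.337, 1.124, 1.341]
contact_force: [-0.4, 0.2, -0.3]
opening: 0.095
```

>>> {"name": "drive_tool", "arguments": {"series": [{"xyz": [0,0,0],"twist": [0,0,0],"jaw": 0.1},{"xyz": [0,0,0],"twist": [0,0,0],"jaw": 0.1},{"xyz": [0,0,0],"twist": [0,0,0],"jaw": -0.2},{"xyz": [0,0,0],"twist": [0,0,0],"jaw": -0.2},{"xyz": [0,0,0],"twist": [0,0,0],"jaw": -0.2},{"xyz": [0,0,0],"twist": [0,0,0],"jaw": -0.2},{"xyz": [0,0,0],"twist": [0,0,0],"jaw": -0.2},{"xyz": [0,0,0],"twist": [0,0,0],"jaw": -0.2}], "newtons": 25}}

```text
clock: 3.97
ee_pos: [0.5943, 0.2625, 0.0098]
tcp_rot: [-1.337, 1.12, 1.336]
contact_force: [-0.9, 0.0, 5.9]
opening: 0.0637
```

```bash
python3 -c "
from m import *
go(.5555,-.0353,.12,6.7)"
```

```text
xyz [-11.05   8.98 -28.64] twist [3.3 0.  0.1] | now [0.5943 0.2625 0.0098] q [ 0.33  0.32  1.79  0.    1.03 -1.41] t 4.0
```

>>> {"name": "drive_tool", "arguments": {"series": [{"xyz": [-4,0,0],"twist": [0,0,0],"jaw": -0.2},{"xyz": [-8,0,0],"twist": [0,0,0],"jaw": -0.2},{"xyz": [-11,0,0],"twist": [0,0,0],"jaw": -0.2},{"xyz": [-11,9,-28.6],"twist": [3.3,0,0],"jaw": -0.2},{"xyz": [-11,9,-28.6],"twist": [3.3,0,0],"jaw": -0.2},{"xyz": [-11,9,-28.6],"twist": [3.3,0,0],"jaw": -0.2},{"xyz": [-11,9,-28.6],"twist": [3.3,0,0],"jaw": -0.2},{"xyz": [-11,9,-28.6],"twist": [3.3,0,0],"jaw": -0.2},{"xyz": [-11,9,-28.6],"twist": [3.3,0,0],"jaw": -0.2},{"xyz": [-11,9,-28.6],"twist": [3.3,0,0],"jaw": -0.2},{"xyz": [-11,9,-28.6],"twist": [3.3,0,0],"jaw": -0.2},{"xyz": [-11,9,-28.6],"twist": [3.3,0,0],"jaw": -0.2}]}}

```text
clock: 4.97
ee_pos: [0.5539, -0.0377, 0.1179]
tcp_rot: [-1.291, 1.155, 1.293]
contact_force: [0.0, 0.9, -1.4]
opening: 0.0637
```

>>> {"name": "drive_tool", "arguments": {"series": [{"xyz": [0,0,0],"twist": [0,0,0],"jaw": -0.2},{"xyz": [0,0,0],"twist": [0,0,0],"jaw": -0.2},{"xyz": [0,0,0],"twist": [0,0,0],"jaw": -0.2}]}}

```text
clock: 5.22
ee_pos: [0.5549, -0.0336, 0.1184]
tcp_rot: [-1.296, 1.15, 1.297]
contact_force: [-0.7, 0.5, -1.0]
opening: 0.0637
```

```bash
python3 - <<'E'
from m import *
L=snap('1')
for n,p,d,W in L:
    u=np.array([np.cos(.117),np.sin(.117)])
    X=W[(np.hypot(W[...,0]-.555,W[...,1]+.035)<.1)&(W[...,2]>.13)&(W[...,2]<.165)]; 
    if len(X)>10: print(n,'held tray',len(X),cv2.minAreaRect(X[:,:2].astype(np.float32)*1000),np.median(X[:,2]))
    F=W[(np.hypot(W[...,0]-.416,W[...,1]+.051)<.045)&(W[...,2]>.045)&(W[...,2]<.06)][:,:2]*1000
    print('fin',len(F),F.mean(0) if len(F) else 0)
p=L[0][1]; save(cv2.resize(p[140:300,180:400],None,fx=3.6,fy=3.6,interpolation=cv2.INTER_CUBIC),'held1.png')
go(.557,-.0353,.018,6.7)
E
```

```text
scene held tray 315 ((559.01220703125, -31.94365692138672), (122.58303833007812, 79.34162902832031), 17.454998016357422) 0.1389366686389113
fin 16 [402.56771993 -51.84331609]
top held tray 11 ((537.3681030273438, -39.1411247253418), (32.40346908569336, 10.730530738830566), 74.24443054199219) 0.13578162542694439
fin 33 [415.62105316 -54.05352548]
xyz [10.05 -0.19 -0.18] twist [ 0.2  0.  -0. ] | now [ 0.5549 -0.0338  0.1185] q [-0.16 -0.    1.95  0.    1.19 -1.85] t 5.3
```

View pics/held1.png

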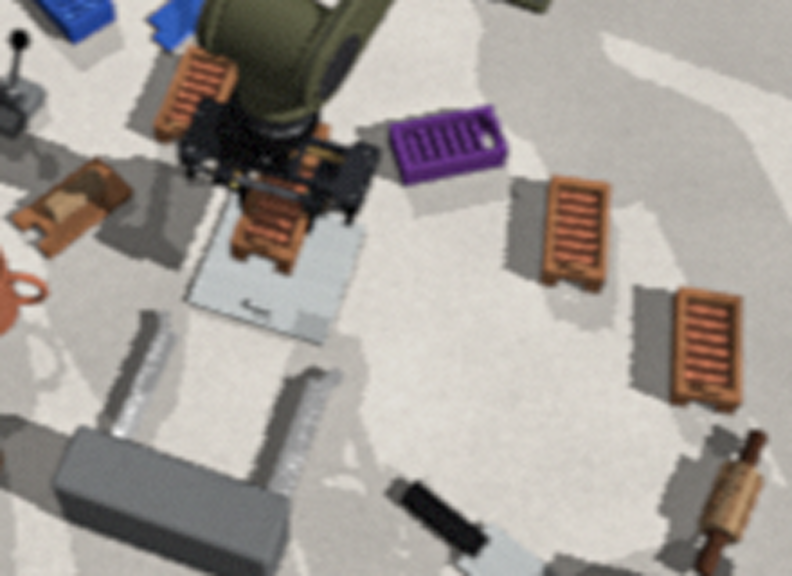

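The tray is held level with its keyed end (crop 262,255) facing the bay, and the carrier is undisturbed. Lowering now.

>>> {"name": "drive_tool", "arguments": {"series": [{"xyz": [3,-0.2,-0.2],"twist": [0,0,0],"jaw": -0.2},{"xyz": [6,-0.2,-0.2],"twist": [0,0,0],"jaw": -0.2},{"xyz": [8,-0.2,-0.2],"twist": [0,0,0],"jaw": -0.2},{"xyz": [8.8,-0.2,-0.2],"twist": [0,0,0],"jaw": -0.2},{"xyz": [9.4,-0.2,-0.2],"twist": [0,0,0],"jaw": -0.2},{"xyz": [9.8,-0.2,-0.2],"twist": [0,0,0],"jaw": -0.2},{"xyz": [10.0,-0.2,-0.2],"twist": [0,0,0],"jaw": -0.2},{"xyz": [10.1,-0.2,-0.2],"twist": [0,0,0],"jaw": -0.2},{"xyz": [10.1,-0.2,-0.2],"twist": [0,0,0],"jaw": -0.2}]}}

```text
clock: 6.07
ee_pos: [0.558, -0.037, 0.0188]
tcp_rot: [-1.297, 1.15, 1.294]
contact_force: [-0.3, -0.4, -0.3]
opening: 0.0642
```

>>> {"name": "drive_tool", "arguments": {"series": [{"xyz": [0,0,0],"twist": [0,0,0],"jaw": -0.2},{"xyz": [0,0,0],"twist": [0,0,0],"jaw": -0.2},{"xyz": [0,0,0],"twist": [0,0,0],"jaw": -0.2}]}}

```text
clock: 6.32
ee_pos: [0.5574, -0.037, 0.0183]
tcp_rot: [-1.296, 1.151, 1.294]
contact_force: [-0.5, 0.3, -1.4]
opening: 0.064
```

>>> {"name": "drive_tool", "arguments": {"series": [{"xyz": [0.1,0,0],"twist": [0,0,0],"jaw": 0.6},{"xyz": [0.1,0,0],"twist": [0,0,0],"jaw": 0.8},{"xyz": [0.1,0,0],"twist": [0,0,0],"jaw": 0.8},{"xyz": [0.1,0,0],"twist": [0,0,0],"jaw": 0.8},{"xyz": [-4,0,0],"twist": [0,0,0],"jaw": 1},{"xyz": [-8,0,0],"twist": [0,0,0],"jaw": 1},{"xyz": [-12,0,0],"twist": [0,0,0],"jaw": 1},{"xyz": [-15,0,0],"twist": [0,0,0],"jaw": 1},{"xyz": [-15,10,10],"twist": [0,0,0],"jaw": 1},{"xyz": [-15,10,10],"twist": [0,0,0],"jaw": 1},{"xyz": [-15,10,10],"twist": [0,0,0],"jaw": 1},{"xyz": [-15,10,10],"twist": [0,0,0],"jaw": 1}]}}

```text
clock: 7.32
ee_pos: [0.4429, 0.0526, 0.1673]
tcp_rot: [-1.295, 1.151, 1.298]
contact_force: [0.5, 0.3, -0.1]
opening: 0.0954
```

```bash
cat > s.py <<'E'
import sys
from m import *
L=snap('s')
top=float(sys.argv[1])   # nominal z of stack top rim (m)
st=r.get_state()
T={'b':(.456,.401),'c':(.384,.237),'a':(.405,-.208),'lid':(.586,-.267)}
for k,c in T.items():
    for q in tray(L,c,zlo=.009 if k=='lid' else .012,zhi=.05): print(k,*q)
for n,p,d,W in L:
    X=W[(np.hypot(W[...,0]-.5555,W[...,1]+.0353)<.095)&(W[...,2]>top-.010)&(W[...,2]<top+.03)]
    if len(X)>20:
        rim=X[X[:,2]<top+.006]; rc=cv2.minAreaRect(rim[:,:2].astype(np.float32)*1000); key=X[X[:,2]>top+.0065]
        print(n,'stack',len(X),np.round(rc[0],1),np.round(rc[1]),round(rc[2],1),'rim z',np.percentile(rim[:,2],[50,80,95]).round(4),'key',len(key),key.mean(0).round(4) if len(key) else '')
    F=W[(np.hypot(W[...,0]-.416,W[...,1]+.051)<.045)&(W[...,2]>.045)&(W[...,2]<.06)][:,:2]*1000
    print(n,'fin',len(F),F.mean(0).round(1) if len(F) else 0)
for a in sys.argv[2:]: go(*map(float,a.split(',')))
E
python3 s.py .042 .384,.237,.2,16
```

```text
b [455. 401.] 16.1 (124, 66) nkey 17 s [55.  1.]
b [455. 399.] 15.5 (122, 66) nkey 15 s [44. -1.]
c [384. 238.] 16.3 (125, 65) nkey 11 s [53.  1.]
c [384. 236.] 16.7 (121, 66) nkey 17 s [46. -3.]
a [ 408. -220.] 8.1 (127, 91) nkey 15 s [53. 17.]
a [ 404. -209.] 8.1 (120, 65) nkey 12 s [51.  1.]
lid [ 587. -264.] 155.8 (122, 75) nkey 46 s [5. 0.]
lid [ 590. -255.] 159.6 (121, 93) nkey 33 s [ 8. 14.]
scene stack 359 [556.6 -35.5] [124.  65.] 6.8 rim z [0.0391 0.0426 0.0456] key 16 [ 0.5965 -0.0312  0.0505]
scene fin 40 [418.5 -49.9]
top stack 255 [555.1 -37.4] [120.  64.] 6.5 rim z [0.0393 0.0428 0.046 ] key 10 [ 0.6082 -0.0328  0.0507]
top fin 40 [416.4 -52.6]
xyz [-3.24  3.76 19.09] twist [-9.1  0.   0. ] | now [0.4443 0.052  0.1676] q [-0.   -0.31  2.14  0.    1.32 -1.69] t 7.4
```

>>> {"name": "drive_tool", "arguments": {"series": [{"xyz": [-1,3.7,19.1],"twist": [-9.3,0,0],"jaw": 1},{"xyz": [-1,3.7,19.1],"twist": [-9.3,0,0],"jaw": 1},{"xyz": [-1,3.7,19.1],"twist": [-9.3,0,0],"jaw": 1},{"xyz": [-1,3.7,19.1],"twist": [-9.3,0,0],"jaw": 1},{"xyz": [-1,3.7,19.1],"twist": [-9.3,0,0],"jaw": 1},{"xyz": [-1,3.7,19.1],"twist": [-9.3,0,0],"jaw": 1},{"xyz": [4,3.7,19.1],"twist": [-9.3,0,0],"jaw": 1},{"xyz": [8,3.7,19.1],"twist": [-9.3,0,0],"jaw": 1},{"xyz": [12,3.7,19.1],"twist": [-9.3,0,0],"jaw": 1},{"xyz": [14.5,3.7,19.1],"twist": [-9.3,0,0],"jaw": 1},{"xyz": [15.9,3.7,19.1],"twist": [-9.3,0,0],"jaw": 1},{"xyz": [15.9,3.7,19.1],"twist": [-9.3,0,0],"jaw": 1}]}}

```text
clock: 8.42
ee_pos: [0.3845, 0.2337, 0.0043]
tcp_rot: [-1.41, 1.072, 1.417]
contact_force: [-0.3, -0.6, 0.8]
opening: 0.0948
```

>>> {"name": "drive_tool", "arguments": {"series": [{"xyz": [0,0,0],"twist": [0,0,0],"jaw": 0.9},{"xyz": [0,0,0],"twist": [0,0,0],"jaw": 0.1},{"xyz": [0,0,0],"twist": [0,0,0],"jaw": -0.2},{"xyz": [0,0,0],"twist": [0,0,0],"jaw": -0.2},{"xyz": [0,0,0],"twist": [0,0,0],"jaw": -0.2},{"xyz": [0,0,0],"twist": [0,0,0],"jaw": -0.2},{"xyz": [0,0,0],"twist": [0,0,0],"jaw": -0.2},{"xyz": [0,0,0],"twist": [0,0,0],"jaw": -0.2}]}}

```text
clock: 9.08
ee_pos: [0.3877, 0.2366, 0.0098]
tcp_rot: [-1.412, 1.061, 1.411]
contact_force: [-0.1, 0.4, 5.5]
opening: 0.0642
```

```bash
python3 -c "
from m import *
go(.556,-.0365,.15,6.7)"
```

```text
xyz [-14.02  -8.66 -30.89] twist [9.3 0.  0.1] | now [0.3877 0.2366 0.0098] q [ 0.43 -0.09  2.24  0.    0.99 -1.42] t 9.1
```

>>> {"name": "drive_tool", "arguments": {"series": [{"xyz": [-4,0,0],"twist": [0,0,0],"jaw": -0.2},{"xyz": [-8,0,0],"twist": [0,0,0],"jaw": -0.2},{"xyz": [-12,0,0],"twist": [0,0,0],"jaw": -0.2},{"xyz": [-14,-9,-31],"twist": [9.3,0,0],"jaw": -0.2},{"xyz": [-14,-9,-31],"twist": [9.3,0,0],"jaw": -0.2},{"xyz": [-14,-9,-31],"twist": [9.3,0,0],"jaw": -0.2},{"xyz": [-14,-9,-31],"twist": [9.3,0,0],"jaw": -0.2},{"xyz": [-14,-9,-31],"twist": [9.3,0,0],"jaw": -0.2},{"xyz": [-14,-9,-31],"twist": [9.3,0,0],"jaw": -0.2},{"xyz": [-14,-9,-31],"twist": [9.3,0,0],"jaw": -0.2},{"xyz": [-14,-9,-31],"twist": [9.3,0,0],"jaw": -0.2},{"xyz": [-14,-9,-31],"twist": [9.3,0,0],"jaw": -0.2}]}}

```text
clock: 10.08
ee_pos: [0.5612, -0.0418, 0.1488]
tcp_rot: [-1.294, 1.155, 1.29]
contact_force: [-0.6, 0.5, -1.4]
opening: 0.0638
```

>>> {"name": "drive_tool", "arguments": {"series": [{"xyz": [0,0,0],"twist": [0,0,0],"jaw": -0.2},{"xyz": [0,0,0],"twist": [0,0,0],"jaw": -0.2},{"xyz": [0,0,0],"twist": [0,0,0],"jaw": -0.2}]}}

```text
clock: 10.33
ee_pos: [0.5579, -0.036, 0.1479]
tcp_rot: [-1.295, 1.151, 1.298]
contact_force: [0.2, 0.9, -0.8]
opening: 0.0638
```

```bash
python3 s.py .042 .5595,-.0361,.052,6.7; python3 - <<'E'
from m import *
L=load('s'); p=L[0][1]; save(cv2.resize(p[140:300,180:400],None,fx=3.6,fy=3.6,interpolation=cv2.INTER_CUBIC),'held2.png')
E
```

```text
b [455. 401.] 16.0 (125, 65) nkey 18 s [56.  1.]
b [455. 400.] 15.6 (121, 67) nkey 12 s [51.  8.]
a [ 406. -208.] 9.3 (124, 63) nkey 2 s [-1.  1.]
a [ 405. -209.] 7.9 (120, 64) nkey 16 s [52. -5.]
lid [ 586. -266.] 159.5 (120, 67) nkey 46 s [ 2. -1.]
lid [ 593. -271.] 165.5 (141, 109) nkey 37 s [18. -3.]
scene stack 231 [556.5 -35.9] [123.  65.] 7.2 rim z [0.0393 0.0431 0.0462] key 10 [ 0.6112 -0.0314  0.0517]
scene fin 1 [395.8 -50. ]
top fin 32 [414.8 -54. ]
xyz [ 9.63 -0.13 -0.04] twist [ 0.1  0.  -0. ] | now [ 0.5582 -0.0358  0.1483] q [-0.16 -0.02  1.92  0.    1.25 -1.85] t 10.4
```

View pics/held2.png

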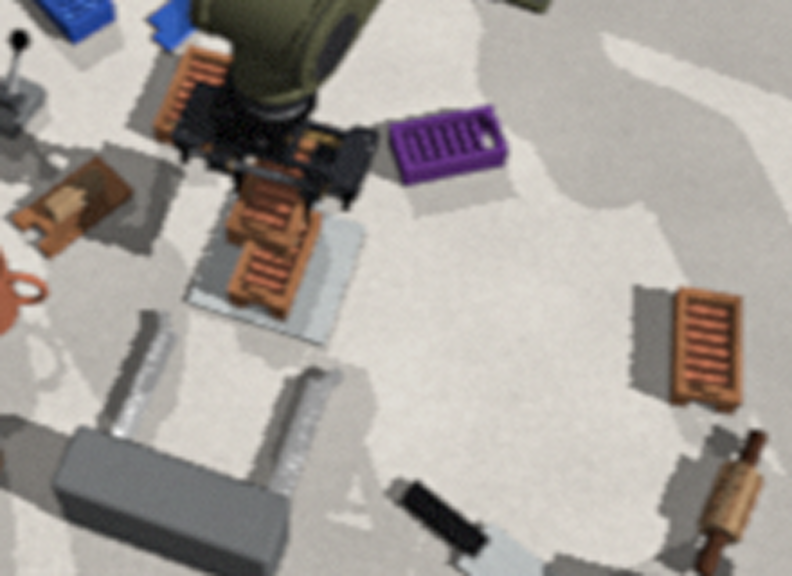

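The second tray is held above the first. The seated tray is square on the plate at crop (275,262).

>>> {"name": "drive_tool", "arguments": {"series": [{"xyz": [3,-0.1,0],"twist": [0,0,0],"jaw": -0.2},{"xyz": [6,-0.1,0],"twist": [0,0,0],"jaw": -0.2},{"xyz": [7.6,-0.1,0],"twist": [0,0,0],"jaw": -0.2},{"xyz": [8.4,-0.1,0],"twist": [0,0,0],"jaw": -0.2},{"xyz": [9.0,-0.1,0],"twist": [0,0,0],"jaw": -0.2},{"xyz": [9.4,-0.1,0],"twist": [0,0,0],"jaw": -0.2},{"xyz": [9.6,-0.1,0],"twist": [0,0,0],"jaw": -0.2},{"xyz": [9.6,-0.1,0],"twist": [0,0,0],"jaw": -0.2},{"xyz": [9.6,-0.1,0],"twist": [0,0,0],"jaw": -0.2},{"xyz": [9.6,-0.1,0],"twist": [0,0,0],"jaw": -0.2},{"xyz": [9.6,-0.1,0],"twist": [0,0,0],"jaw": -0.2}]}}

```text
clock: 11.35
ee_pos: [0.5606, -0.0371, 0.0535]
tcp_rot: [-1.296, 1.151, 1.294]
contact_force: [0.4, 0.4, -0.8]
opening: 0.0638
```

>>> {"name": "drive_tool", "arguments": {"series": [{"xyz": [0.1,0,0],"twist": [0,0,0],"jaw": 0.6},{"xyz": [0.1,0,0],"twist": [0,0,0],"jaw": 0.8},{"xyz": [0.1,0,0],"twist": [0,0,0],"jaw": 0.8},{"xyz": [0.1,0,0],"twist": [0,0,0],"jaw": 0.8},{"xyz": [-4,0,0],"twist": [0,0,0],"jaw": 1},{"xyz": [-8,0,0],"twist": [0,0,0],"jaw": 1},{"xyz": [-12,0,0],"twist": [0,0,0],"jaw": 1},{"xyz": [-13,10,10],"twist": [0,0,0],"jaw": 1},{"xyz": [-13,10,10],"twist": [0,0,0],"jaw": 1},{"xyz": [-13,10,10],"twist": [0,0,0],"jaw": 1},{"xyz": [-13,10,10],"twist": [0,0,0],"jaw": 1},{"xyz": [-13,10,10],"twist": [0,0,0],"jaw": 1}]}}

```text
clock: 12.35
ee_pos: [0.4469, 0.0524, 0.1831]
tcp_rot: [-1.297, 1.149, 1.297]
contact_force: [0.5, -0.4, 0.1]
opening: 0.0953
```

```bash
python3 s.py .076 .455,.400,.15,15.8
```

```text
b [455. 402.] 15.9 (124, 66) nkey 15 s [55.  1.]
b [454. 400.] 16.3 (120, 68) nkey 14 s [52. -3.]
a [ 406. -207.] 7.5 (126, 66) nkey 14 s [53. -1.]
a [ 405. -209.] 8.3 (121, 65) nkey 17 s [25. -1.]
lid [ 589. -268.] 157.6 (131, 68) nkey 44 s [14. -0.]
lid [ 584. -272.] 161.3 (120, 111) nkey 36 s [ 9. -5.]
scene stack 382 [557.6 -35.8] [123.  66.] 6.7 rim z [0.0729 0.0768 0.079 ] key 13 [ 0.6052 -0.0324  0.0862]
scene fin 41 [418.7 -49.8]
top stack 259 [556.  -37.8] [119.  64.] 6.1 rim z [0.0734 0.0771 0.0798] key 10 [ 0.599  -0.0331  0.0857]
top fin 35 [415.6 -53.4]
xyz [ 3.3  -4.71 34.61] twist [-9.  -0.   0.1] | now [0.4492 0.0508 0.1831] q [-0.01 -0.31  2.11 -0.    1.34 -1.7 ] t 12.4
```

>>> {"name": "drive_tool", "arguments": {"series": [{"xyz": [0,-4.7,34.6],"twist": [-9.1,0,0],"jaw": 1},{"xyz": [0,-4.7,34.6],"twist": [-9.1,0,0],"jaw": 1},{"xyz": [0,-4.7,34.6],"twist": [-9.1,0,0],"jaw": 1},{"xyz": [0,-4.7,34.6],"twist": [-9.1,0,0],"jaw": 1},{"xyz": [0,-4.7,34.6],"twist": [-9.1,0,0],"jaw": 1},{"xyz": [0,-4.7,34.6],"twist": [-9.1,0,0],"jaw": 1},{"xyz": [0,-4.7,34.6],"twist": [-9.1,0,0],"jaw": 1},{"xyz": [0,-4.7,34.6],"twist": [-9.1,0,0],"jaw": 1},{"xyz": [0,-4.7,34.6],"twist": [-9.1,0,0],"jaw": 1},{"xyz": [4,-4.7,34.6],"twist": [-9.1,0,0],"jaw": 1},{"xyz": [8,-4.7,34.6],"twist": [-9.1,0,0],"jaw": 1},{"xyz": [8,-4.7,34.6],"twist": [-9.1,0,0],"jaw": 1}]}}

```text
clock: 13.45
ee_pos: [0.4513, 0.3959, 0.093]
tcp_rot: [-1.409, 1.082, 1.417]
contact_force: [-1.3, -0.9, -2.4]
opening: 0.0951
```

```bash
python3 -c "
from m import *
go(.455,.401,.008,16)"
```

```text
xyz [ 8.49 -0.62  0.44] twist [-0.2 -0.3 -0.9] | now [0.4513 0.3959 0.093 ] q [ 0.63  0.13  1.86 -0.    1.17 -1.22] t 13.4
```

>>> {"name": "drive_tool", "arguments": {"series": [{"xyz": [3.5,0,0],"twist": [0,0,0],"jaw": 1},{"xyz": [6,0,0],"twist": [0,0,0],"jaw": 1},{"xyz": [8,0,0],"twist": [0,0,0],"jaw": 1},{"xyz": [9,0,0],"twist": [0,0,0],"jaw": 1},{"xyz": [9.5,0,0],"twist": [0,0,0],"jaw": 1},{"xyz": [9.5,0,0],"twist": [0,0,0],"jaw": 1},{"xyz": [9.5,0,0],"twist": [0,0,0],"jaw": 1}]}}

```text
clock: 14.03
ee_pos: [0.4564, 0.4002, 0.0093]
tcp_rot: [-1.41, 1.064, 1.408]
contact_force: [0.1, 1.0, 0.7]
opening: 0.0957
```

>>> {"name": "drive_tool", "arguments": {"series": [{"xyz": [0,0,0],"twist": [0,0,0],"jaw": 0.9},{"xyz": [0,0,0],"twist": [0,0,0],"jaw": 0.1},{"xyz": [0,0,0],"twist": [0,0,0],"jaw": -0.2},{"xyz": [0,0,0],"twist": [0,0,0],"jaw": -0.2},{"xyz": [0,0,0],"twist": [0,0,0],"jaw": -0.2},{"xyz": [0,0,0],"twist": [0,0,0],"jaw": -0.2},{"xyz": [0,0,0],"twist": [0,0,0],"jaw": -0.2},{"xyz": [0,0,0],"twist": [0,0,0],"jaw": -0.2}]}}

```text
clock: 14.7
ee_pos: [0.455, 0.4, 0.008]
tcp_rot: [-1.41, 1.065, 1.41]
contact_force: [-0.4, -0.4, 1.9]
opening: 0.064
```

```bash
python3 -c "
from m import *
go(.558,-.0365,.19,6.7)"
```

```text
xyz [-18.22   2.   -44.8 ] twist [9.1 0.  0. ] | now [0.455 0.4   0.008] q [ 0.63  0.24  1.89  0.    1.01 -1.21] t 14.7
```

>>> {"name": "drive_tool", "arguments": {"series": [{"xyz": [-4,0,0],"twist": [0,0,0],"jaw": -0.2},{"xyz": [-8,0,0],"twist": [0,0,0],"jaw": -0.2},{"xyz": [-12,0,0],"twist": [0,0,0],"jaw": -0.2},{"xyz": [-16,0,0],"twist": [0,0,0],"jaw": -0.2},{"xyz": [-17,1,-22],"twist": [4.5,0,0],"jaw": -0.2},{"xyz": [-17,1,-22],"twist": [4.5,0,0],"jaw": -0.2},{"xyz": [-17,1,-22],"twist": [4.5,0,0],"jaw": -0.2},{"xyz": [-17,1,-22],"twist": [4.5,0,0],"jaw": -0.2},{"xyz": [-17,1,-22],"twist": [4.5,0,0],"jaw": -0.2},{"xyz": [-17,1,-22],"twist": [4.5,0,0],"jaw": -0.2}]}}

```text
clock: 15.53
ee_pos: [0.5059, 0.1808, 0.1773]
tcp_rot: [-1.352, 1.113, 1.35]
contact_force: [0.6, 0.8, -1.7]
opening: 0.0636
```

>>> {"name": "drive_tool", "arguments": {"series": [{"xyz": [0,1,-10],"twist": [4.6,0,0],"jaw": -0.2},{"xyz": [0,1,-10],"twist": [4.6,0,0],"jaw": -0.2},{"xyz": [0,1,-10],"twist": [4.6,0,0],"jaw": -0.2},{"xyz": [0,1,-20],"twist": [4.6,0,0],"jaw": -0.2},{"xyz": [0,1,-20],"twist": [4.6,0,0],"jaw": -0.2},{"xyz": [0,2,-22.8],"twist": [4.6,0,0],"jaw": -0.2},{"xyz": [0,2,-22.8],"twist": [4.6,0,0],"jaw": -0.2},{"xyz": [0,2,-22.8],"twist": [4.6,0,0],"jaw": -0.2},{"xyz": [0,2,-22.8],"twist": [4.6,0,0],"jaw": -0.2},{"xyz": [0,2,-22.8],"twist": [4.6,0,0],"jaw": -0.2}]}}

```text
clock: 16.37
ee_pos: [0.5304, -0.0408, 0.1772]
tcp_rot: [-1.295, 1.151, 1.297]
contact_force: [0.3, -0.9, -2.2]
opening: 0.0634
```

```bash
python3 s.py .076 .5565,-.037,.085,6.7
```

```text
a [ 408. -208.] 10.0 (121, 66) nkey 9 s [53. -3.]
a [ 397. -211.] 8.5 (135, 65) nkey 15 s [60. -2.]
lid [ 586. -266.] 158.3 (122, 67) nkey 32 s [ 4. -2.]
lid [ 587. -249.] 171.2 (126, 122) nkey 35 s [ 8. 18.]
scene stack 292 [556.8 -35.9] [124.  64.] 6.5 rim z [0.0734 0.0769 0.0793] key 10 [ 0.6116 -0.0308  0.0858]
scene fin 0 0
top fin 18 [406.1 -55.3]
xyz [ 9.24 -2.63  0.04] twist [ 0.2  0.  -0. ] | now [ 0.5305 -0.0406  0.1774] q [-0.18 -0.11  1.95  0.    1.3  -1.87] t 16.5
```

>>> {"name": "drive_tool", "arguments": {"series": [{"xyz": [1,-2.6,0],"twist": [0,0,0],"jaw": -0.2},{"xyz": [3,-2.6,0],"twist": [0,0,0],"jaw": -0.2},{"xyz": [5.5,-2.6,0],"twist": [0,0,0],"jaw": -0.2},{"xyz": [7.2,-2.6,0],"twist": [0,0,0],"jaw": -0.2},{"xyz": [8.0,-2.6,0],"twist": [0,0,0],"jaw": -0.2},{"xyz": [8.6,-2.6,0],"twist": [0,0,0],"jaw": -0.2},{"xyz": [9.0,-2.6,0],"twist": [0,0,0],"jaw": -0.2},{"xyz": [9.25,-2.6,0],"twist": [0,0,0],"jaw": -0.2},{"xyz": [9.25,-2.6,0],"twist": [0,0,0],"jaw": -0.2},{"xyz": [9.25,-2.6,0],"twist": [0,0,0],"jaw": -0.2},{"xyz": [9.25,-2.6,0],"twist": [0,0,0],"jaw": -0.2}]}}

```text
clock: 17.38
ee_pos: [0.5572, -0.0392, 0.0863]
tcp_rot: [-1.296, 1.15, 1.294]
contact_force: [0.1, -0.4, -1.6]
opening: 0.0638
```

>>> {"name": "drive_tool", "arguments": {"series": [{"xyz": [0.05,0,0],"twist": [0,0,0],"jaw": 0.6},{"xyz": [0.05,0,0],"twist": [0,0,0],"jaw": 0.8},{"xyz": [0.05,0,0],"twist": [0,0,0],"jaw": 0.8},{"xyz": [0.05,0,0],"twist": [0,0,0],"jaw": 0.8},{"xyz": [-4,0,0],"twist": [0,0,0],"jaw": 1},{"xyz": [-8,0,0],"twist": [0,0,0],"jaw": 1},{"xyz": [-11,10,0],"twist": [0,0,0],"jaw": 1},{"xyz": [-11,12,-8],"twist": [0,0,0],"jaw": 1},{"xyz": [-11,12,-8],"twist": [0,0,0],"jaw": 1},{"xyz": [-11,12,-8],"twist": [0,0,0],"jaw": 1},{"xyz": [-11,12,-8],"twist": [0,0,0],"jaw": 1},{"xyz": [-11,12,-8],"twist": [0,0,0],"jaw": 1}]}}

```text
clock: 18.38
ee_pos: [0.4464, -0.1336, 0.196]
tcp_rot: [-1.294, 1.152, 1.291]
contact_force: [0.1, 0.2, -0.8]
opening: 0.0955
```

```bash
python3 s.py .110 .406,-.208,.15,8.2
```

```text
a [ 406. -206.] 7.6 (126, 66) nkey 10 s [53.  4.]
a [ 399. -210.] 7.9 (109, 64) nkey 5 s [ -2. -26.]
lid [ 586. -266.] 159.0 (119, 69) nkey 37 s [ 4. -1.]
lid [ 587. -264.] 161.8 (121, 77) nkey 53 s [5. 5.]
scene stack 391 [558.1 -37.6] [123.  65.] 6.7 rim z [0.1076 0.1109 0.1135] key 14 [ 0.6006 -0.0289  0.1191]
scene fin 41 [418.9 -50. ]
top stack 257 [557.3 -39.1] [118.  64.] 6.7 rim z [0.1074 0.1111 0.1129] key 10 [ 0.6106 -0.0322  0.1201]
top fin 2 [425.2 -55.9]
xyz [ 4.51  4.95 -7.04] twist [-1.5  0.   0. ] | now [ 0.4469 -0.1323  0.1952] q [-0.4  -0.29  2.07  0.    1.36 -2.09] t 18.5
```

>>> {"name": "drive_tool", "arguments": {"series": [{"xyz": [0,5,-7],"twist": [-1.5,0,0],"jaw": 1},{"xyz": [0,5,-7],"twist": [-1.5,0,0],"jaw": 1},{"xyz": [4,5,-7],"twist": [-1.5,0,0],"jaw": 1},{"xyz": [8,5,-7],"twist": [-1.5,0,0],"jaw": 1},{"xyz": [12,5,-7],"twist": [-1.5,0,0],"jaw": 1},{"xyz": [15,5,-7],"twist": [-1.5,0,0],"jaw": 1},{"xyz": [17,5,-7],"twist": [-1.5,0,0],"jaw": 1},{"xyz": [18.2,5,-7],"twist": [-1.5,0,0],"jaw": 1},{"xyz": [18.7,5,-7],"twist": [-1.5,0,0],"jaw": 1},{"xyz": [18.7,5,-7],"twist": [-1.5,0,0],"jaw": 1},{"xyz": [18.7,5,-7],"twist": [-1.5,0,0],"jaw": 1},{"xyz": [18.7,5,-7],"twist": [-1.5,0,0],"jaw": 1}]}}

```text
clock: 19.48
ee_pos: [0.4065, -0.2083, 0.0093]
tcp_rot: [-1.317, 1.137, 1.313]
contact_force: [1.2, 0.1, 0.5]
opening: 0.0952
```

>>> {"name": "drive_tool", "arguments": {"series": [{"xyz": [0,0,0],"twist": [0,0,0],"jaw": 0.9},{"xyz": [0,0,0],"twist": [0,0,0],"jaw": 0.1},{"xyz": [0,0,0],"twist": [0,0,0],"jaw": -0.2},{"xyz": [0,0,0],"twist": [0,0,0],"jaw": -0.2},{"xyz": [0,0,0],"twist": [0,0,0],"jaw": -0.2},{"xyz": [0,0,0],"twist": [0,0,0],"jaw": -0.2},{"xyz": [0,0,0],"twist": [0,0,0],"jaw": -0.2},{"xyz": [0,0,0],"twist": [0,0,0],"jaw": -0.2}]}}

```text
clock: 20.15
ee_pos: [0.4053, -0.2081, 0.0084]
tcp_rot: [-1.315, 1.138, 1.314]
contact_force: [-0.8, -1.1, 1.5]
opening: 0.0635
```

```bash
python3 -c "
from m import *
go(.557,-.0375,.2,6.7)"
```

```text
xyz [-19.17 -17.46  14.71] twist [ 1.5 -0.   0. ] | now [ 0.4053 -0.2081  0.0084] q [-0.59 -0.08  2.23 -0.    0.99 -2.31] t 20.1
```

>>> {"name": "drive_tool", "arguments": {"series": [{"xyz": [-4,0,0],"twist": [0,0,0],"jaw": -0.2},{"xyz": [-8,0,0],"twist": [0,0,0],"jaw": -0.2},{"xyz": [-12,0,0],"twist": [0,0,0],"jaw": -0.2},{"xyz": [-16,0,0],"twist": [0,0,0],"jaw": -0.2},{"xyz": [-19,0,0],"twist": [0,0,0],"jaw": -0.2},{"xyz": [-19,-17.5,14.7],"twist": [1.5,0,0],"jaw": -0.2},{"xyz": [-19,-17.5,14.7],"twist": [1.5,0,0],"jaw": -0.2},{"xyz": [-19,-17.5,14.7],"twist": [1.5,0,0],"jaw": -0.2},{"xyz": [-19,-17.5,14.7],"twist": [1.5,0,0],"jaw": -0.2},{"xyz": [-19,-17.5,14.7],"twist": [1.5,0,0],"jaw": -0.2},{"xyz": [-19,-17.5,14.7],"twist": [1.5,0,0],"jaw": -0.2},{"xyz": [-19,-17.5,14.7],"twist": [1.5,0,0],"jaw": -0.2}]}}

```text
clock: 21.15
ee_pos: [0.5589, -0.0341, 0.1971]
tcp_rot: [-1.297, 1.149, 1.3]
contact_force: [-0.7, 0.1, -1.4]
opening: 0.0641
```

>>> {"name": "drive_tool", "arguments": {"series": [{"xyz": [0,0,0],"twist": [0,0,0],"jaw": -0.2},{"xyz": [0,0,0],"twist": [0,0,0],"jaw": -0.2},{"xyz": [0,0,0],"twist": [0,0,0],"jaw": -0.2}]}}

```text
clock: 21.4
ee_pos: [0.5565, -0.0383, 0.1977]
tcp_rot: [-1.294, 1.153, 1.295]
contact_force: [0.5, -0.4, -1.7]
opening: 0.0636
```

```bash
python3 s.py .110 .5565,-.037,.119,6.7
```

```text
lid [ 586. -267.] 159.8 (120, 68) nkey 45 s [ 6. -1.]
lid [ 592. -254.] 163.0 (127, 119) nkey 38 s [13. 16.]
scene stack 240 [560.  -37.4] [121.  65.] 6.7 rim z [0.1073 0.1112 0.1141] key 14 [ 0.6107 -0.0334  0.1202]
scene fin 0 0
top fin 35 [414.5 -53.9]
xyz [7.91 0.   0.14] twist [-0.1 -0.  -0. ] | now [ 0.5567 -0.0384  0.1981] q [-0.16 -0.07  1.87 -0.    1.34 -1.85] t 21.5
```

>>> {"name": "drive_tool", "arguments": {"series": [{"xyz": [2,0,0.1],"twist": [0,0,0],"jaw": -0.2},{"xyz": [4.2,0,0.1],"twist": [0,0,0],"jaw": -0.2},{"xyz": [5.8,0,0.1],"twist": [0,0,0],"jaw": -0.2},{"xyz": [6.7,0,0.1],"twist": [0,0,0],"jaw": -0.2},{"xyz": [7.3,0,0.1],"twist": [0,0,0],"jaw": -0.2},{"xyz": [7.7,0,0.1],"twist": [0,0,0],"jaw": -0.2},{"xyz": [7.9,0,0.1],"twist": [0,0,0],"jaw": -0.2},{"xyz": [7.9,0,0.1],"twist": [0,0,0],"jaw": -0.2},{"xyz": [7.9,0,0.1],"twist": [0,0,0],"jaw": -0.2},{"xyz": [7.9,0,0.1],"twist": [0,0,0],"jaw": -0.2}]}}

```text
clock: 22.33
ee_pos: [0.5579, -0.0365, 0.1202]
tcp_rot: [-1.296, 1.15, 1.294]
contact_force: [0.3, 0.8, -2.5]
opening: 0.0638
```

>>> {"name": "drive_tool", "arguments": {"series": [{"xyz": [0.05,0,0],"twist": [0,0,0],"jaw": 0.6},{"xyz": [0.05,0,0],"twist": [0,0,0],"jaw": 0.8},{"xyz": [0.05,0,0],"twist": [0,0,0],"jaw": 0.8},{"xyz": [0.05,0,0],"twist": [0,0,0],"jaw": 0.8},{"xyz": [-4,0,0],"twist": [0,0,0],"jaw": 1},{"xyz": [-8,0,0],"twist": [0,0,0],"jaw": 1},{"xyz": [-9,10,0],"twist": [0,0,0],"jaw": 1},{"xyz": [-9,12,-8],"twist": [0,0,0],"jaw": 1},{"xyz": [-9,12,-8],"twist": [0,0,0],"jaw": 1},{"xyz": [-9,12,-8],"twist": [0,0,0],"jaw": 1},{"xyz": [-9,12,-8],"twist": [0,0,0],"jaw": 1},{"xyz": [-9,12,-8],"twist": [0,0,0],"jaw": 1}]}}

```text
clock: 23.33
ee_pos: [0.4471, -0.1309, 0.2097]
tcp_rot: [-1.294, 1.152, 1.292]
contact_force: [0.5, 0.3, -0.6]
opening: 0.0947
```

```bash
python3 s.py .144 .5815,-.2645,.15,-20.5; python3 - <<'E'
from m import *
L=load('s'); p=L[0][1]; save(cv2.resize(p[130:280,160:350],None,fx=4,fy=4,interpolation=cv2.INTER_CUBIC),'st4.png')
for n,p,d,W in L:
    X=W[(np.hypot(W[...,0]-.586,W[...,1]+.267)<.08)&(W[...,2]>.03)&(W[...,2]<.05)]; rc=cv2.minAreaRect(X[:,:2].astype(np.float32)*1000); print(n,'ridge',rc,np.percentile(X[:,2],[50,90]))
E
```

```text
lid [ 579. -287.] 160.0 (119, 112) nkey 38 s [  3. -25.]
lid [ 598. -251.] 58.5 (124, 120) nkey 41 s [-23.  12.]
scene stack 419 [557.5 -35.1] [124.  65.] 6.7 rim z [0.1406 0.1446 0.1473] key 15 [ 0.6118 -0.0279  0.1541]
scene fin 38 [416.1 -50.5]
top stack 274 [556.5 -36.6] [119.  64.] 6.5 rim z [0.1409 0.1446 0.1477] key 9 [ 0.6097 -0.0269  0.1542]
top fin 5 [428.4 -56.2]
xyz [  5.94 -11.69 -14.96] twist [27.2  0.   0. ] | now [ 0.4478 -0.1297  0.2093] q [-0.4  -0.3   2.05  0.    1.39 -2.09] t 23.4
scene ridge ((581.9467163085938, -264.7936096191406), (22.86863899230957, 68.42660522460938), 71.1218490600586) [0.03860283 0.04322659]
top ridge ((579.5045166015625, -266.5472412109375), (19.630775451660156, 70.4839859008789), 69.05496978759766) [0.03930638 0.04429138]
```

View pics/st4.png

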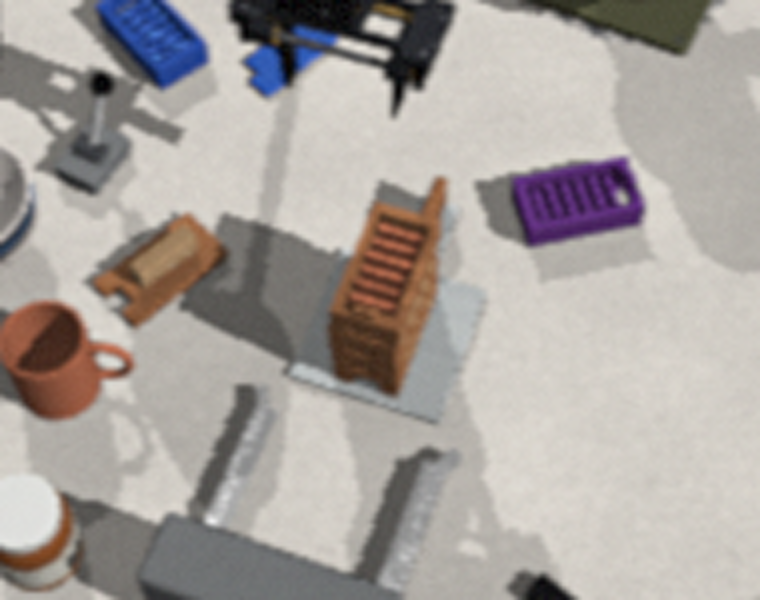

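All four trays are stacked squarely on the plate (crop 385,300), with the rim at 0.1446 m against the expected 0.144. The lid notch is at crop (118,300). Now going for the lid.

>>> {"name": "drive_tool", "arguments": {"series": [{"xyz": [0,-11.7,-15],"twist": [27.4,0,0],"jaw": 0.1},{"xyz": [0,-11.7,-15],"twist": [27.4,0,0],"jaw": 0.1},{"xyz": [0,-11.7,-15],"twist": [27.4,0,0],"jaw": 0.1},{"xyz": [0,-11.7,-15],"twist": [27.4,0,0],"jaw": 0.1},{"xyz": [0,-11.7,-15],"twist": [27.4,0,0],"jaw": 0.1},{"xyz": [4,-11.7,-15],"twist": [27.4,0,0],"jaw": 0.1},{"xyz": [8,-11.7,-15],"twist": [27.4,0,0],"jaw": 0.1},{"xyz": [11,-11.7,-15],"twist": [27.4,0,0],"jaw": 0.1},{"xyz": [11,-11.7,-15],"twist": [27.4,0,0],"jaw": 0.1},{"xyz": [11,-11.7,-15],"twist": [27.4,0,0],"jaw": 0.1},{"xyz": [11,-11.7,-15],"twist": [27.4,0,0],"jaw": 0.1},{"xyz": [11,-11.7,-15],"twist": [27.4,0,0],"jaw": 0.1}]}}

```text
clock: 24.43
ee_pos: [0.5835, -0.2657, 0.1026]
tcp_rot: [-0.944, 1.356, 0.936]
contact_force: [-0.1, -0.7, 0.3]
opening: 0.0522
```

```bash
python3 - <<'E'
from m import *
L=snap('l')
for n,p,d,W in L:
    X=W[(np.hypot(W[...,0]-.581,W[...,1]+.266)<.08)&(W[...,2]>.03)&(W[...,2]<.05)]; rc=cv2.minAreaRect(X[:,:2].astype(np.float32)*1000); print(n,'ridge',rc)
    X=W[(np.hypot(W[...,0]-.586,W[...,1]+.267)<.08)&(W[...,2]>.006)&(W[...,2]<.05)]; rc=cv2.minAreaRect(X[:,:2].astype(np.float32)*1000); print(n,'lid',rc)
go(.5807,-.2657,.018,-20.6)
E
```

```text
scene ridge ((582.0386962890625, -264.6002502441406), (22.962583541870117, 68.52264404296875), 68.4979248046875)
scene lid ((593.2154541015625, -260.4062194824219), (116.07876586914062, 130.64869689941406), 13.657308578491211)
top ridge ((0.0, 0.0), (0.0, 0.0), 0.0)
top lid ((586.050537109375, -295.7419128417969), (115.46231842041016, 2.6831674575805664), 40.78923034667969)
xyz [ 8.44  0.27 -0.06] twist [-0.  -0.   0.3] | now [ 0.5831 -0.2658  0.1025] q [-0.51  0.19  1.77  0.    1.17 -1.72] t 24.5
```

>>> {"name": "drive_tool", "arguments": {"series": [{"xyz": [2.5,0.1,0],"twist": [0,0,0],"jaw": 0.1},{"xyz": [5,0.1,0],"twist": [0,0,0],"jaw": 0.1},{"xyz": [6.5,0.1,0],"twist": [0,0,0],"jaw": 0.1},{"xyz": [7.4,0.1,0],"twist": [0,0,0],"jaw": 0.1},{"xyz": [7.9,0.1,0],"twist": [0,0,0],"jaw": 0.1},{"xyz": [8.1,0.1,0],"twist": [0,0,0],"jaw": 0.1},{"xyz": [8.1,0.1,0],"twist": [0,0,0],"jaw": 0.1},{"xyz": [8.1,0.1,0],"twist": [0,0,0],"jaw": 0.1},{"xyz": [8.1,0.1,0],"twist": [0,0,0],"jaw": 0.1}]}}

```text
clock: 25.28
ee_pos: [0.5812, -0.2653, 0.0195]
tcp_rot: [-0.941, 1.358, 0.938]
contact_force: [0.3, -0.4, 0.0]
opening: 0.0522
```

>>> {"name": "drive_tool", "arguments": {"series": [{"xyz": [0,0,0],"twist": [0,0,0],"jaw": -0.5},{"xyz": [0,0,0],"twist": [0,0,0],"jaw": -0.9},{"xyz": [0,0,0],"twist": [0,0,0],"jaw": -0.9},{"xyz": [0,0,0],"twist": [0,0,0],"jaw": -0.9},{"xyz": [0,0,0],"twist": [0,0,0],"jaw": -0.9},{"xyz": [0,0,0],"twist": [0,0,0],"jaw": -0.9},{"xyz": [0,0,0],"twist": [0,0,0],"jaw": -0.9},{"xyz": [0,0,0],"twist": [0,0,0],"jaw": -0.9}], "newtons": 30}}

```text
clock: 25.95
ee_pos: [0.5803, -0.265, 0.0183]
tcp_rot: [-0.94, 1.359, 0.939]
contact_force: [-0.2, -0.3, 1.1]
opening: 0.0198
```

```bash
python3 -c "
from m import *
go(.552,-.036,.26,6.7)"
```

```text
xyz [-24.18  10.73  20.42] twist [-27.4  -0.    0. ] | now [ 0.5803 -0.265   0.0183] q [-0.51  0.29  1.81 -0.    1.04 -1.72] t 25.9
```

>>> {"name": "drive_tool", "arguments": {"series": [{"xyz": [-4,0,0],"twist": [0,0,0],"jaw": -0.9},{"xyz": [-8,0,0],"twist": [0,0,0],"jaw": -0.9},{"xyz": [-12,0,0],"twist": [0,0,0],"jaw": -0.9},{"xyz": [-16,0,0],"twist": [0,0,0],"jaw": -0.9},{"xyz": [-20,0,0],"twist": [0,0,0],"jaw": -0.9},{"xyz": [-22,5,10],"twist": [-14,0,0],"jaw": -0.9},{"xyz": [-22,5,10],"twist": [-14,0,0],"jaw": -0.9},{"xyz": [-22,5,10],"twist": [-14,0,0],"jaw": -0.9},{"xyz": [-22,5,10],"twist": [-14,0,0],"jaw": -0.9}]}}

```text
clock: 26.7
ee_pos: [0.5688, -0.1491, 0.2397]
tcp_rot: [-1.126, 1.257, 1.126]
contact_force: [0.1, -0.1, -1.5]
opening: 0.0199
```

```bash
python3 s.py .144 .552,-.0366,.24,6.7
```

```text
scene stack 410 [558.3 -35.2] [122.  65.] 7.2 rim z [0.1408 0.1447 0.1471] key 14 [ 0.6039 -0.0266  0.1537]
scene fin 37 [416.5 -50.3]
top stack 197 [556.5 -29.5] [122.  54.] 0.8 rim z [0.141  0.144  0.1479] key 14 [ 0.6084 -0.0279  0.1536]
top fin 0 0
xyz [-0.19  2.99 11.33] twist [-13.3  -0.    0. ] | now [ 0.5688 -0.1526  0.2382] q [-0.35 -0.02  1.76 -0.    1.4  -1.81] t 26.8
```

>>> {"name": "drive_tool", "arguments": {"series": [{"xyz": [0,3,11.3],"twist": [-13.4,0,0],"jaw": -0.9},{"xyz": [0,3,11.3],"twist": [-13.4,0,0],"jaw": -0.9},{"xyz": [0,3,11.3],"twist": [-13.4,0,0],"jaw": -0.9},{"xyz": [0,3,11.3],"twist": [-13.4,0,0],"jaw": -0.9},{"xyz": [0,3,11.3],"twist": [-13.4,0,0],"jaw": -0.9},{"xyz": [0,3,11.3],"twist": [-13.4,0,0],"jaw": -0.9},{"xyz": [0,3,11.3],"twist": [-13.4,0,0],"jaw": -0.9}]}}

```text
clock: 27.38
ee_pos: [0.5523, -0.0394, 0.2377]
tcp_rot: [-1.294, 1.153, 1.294]
contact_force: [-0.1, 0.5, -1.4]
opening: 0.0201
```

```bash
python3 s.py .144 .552,-.0366,.163,6.7; python3 - <<'E'
from m import *
L=load('s'); p=L[0][1]; save(cv2.resize(p[130:280,160:350],None,fx=4,fy=4,interpolation=cv2.INTER_CUBIC),'lid1.png')
E
```

```text
scene stack 259 [556.8 -35.1] [123.  65.] 6.6 rim z [0.1418 0.1451 0.1473] key 14 [ 0.6116 -0.0289  0.1534]
scene fin 17 [420.5 -47.8]
top fin 31 [413.5 -53.7]
xyz [ 7.49 -0.    0.28] twist [-0.1 -0.  -0. ] | now [ 0.5523 -0.0394  0.2379] q [-0.17 -0.1   1.84 -0.    1.41 -1.85] t 27.5
```

View pics/lid1.png

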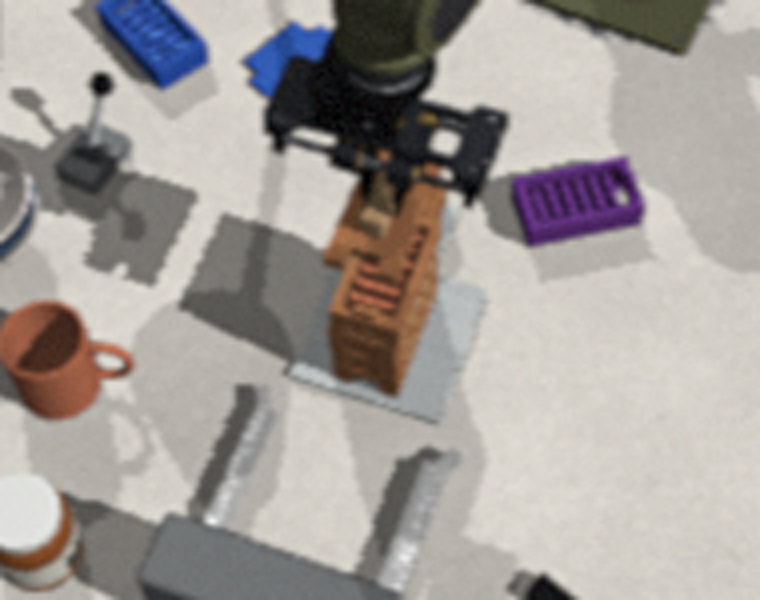

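The lid is held level above the stack with its notch facing the bay. Lowering it.

>>> {"name": "drive_tool", "arguments": {"series": [{"xyz": [1,0,0.25],"twist": [0,0,0],"jaw": -0.9},{"xyz": [3,0,0.25],"twist": [0,0,0],"jaw": -0.9},{"xyz": [4.8,0,0.25],"twist": [0,0,0],"jaw": -0.9},{"xyz": [6.0,0,0.25],"twist": [0,0,0],"jaw": -0.9},{"xyz": [6.8,0,0.25],"twist": [0,0,0],"jaw": -0.9},{"xyz": [7.2,0,0.25],"twist": [0,0,0],"jaw": -0.9},{"xyz": [7.5,0,0.25],"twist": [0,0,0],"jaw": -0.9},{"xyz": [7.5,0,0.25],"twist": [0,0,0],"jaw": -0.9},{"xyz": [7.5,0,0.25],"twist": [0,0,0],"jaw": -0.9},{"xyz": [7.5,0,0.25],"twist": [0,0,0],"jaw": -0.9}]}}

```text
clock: 28.32
ee_pos: [0.5525, -0.0355, 0.1643]
tcp_rot: [-1.296, 1.15, 1.294]
contact_force: [0.3, -0.1, -1.0]
opening: 0.0201
```

>>> {"name": "drive_tool", "arguments": {"series": [{"xyz": [0.05,0,0],"twist": [0,0,0],"jaw": -0.3},{"xyz": [0.05,0,0],"twist": [0,0,0],"jaw": 0.1},{"xyz": [0.05,0,0],"twist": [0,0,0],"jaw": 0.1},{"xyz": [-2,0,0],"twist": [0,0,0],"jaw": 0.1},{"xyz": [-6,0,0],"twist": [0,0,0],"jaw": 0.1},{"xyz": [-8,4,0],"twist": [0,0,0],"jaw": 0.1},{"xyz": [-8,16,2],"twist": [0,0,0],"jaw": 0.1},{"xyz": [-8,16,2],"twist": [0,0,0],"jaw": 0.1},{"xyz": [-8,16,2],"twist": [0,0,0],"jaw": 0.1},{"xyz": [-8,16,2],"twist": [0,0,0],"jaw": 0.1},{"xyz": [-8,16,2],"twist": [0,0,0],"jaw": 0.1}]}}

```text
clock: 29.23
ee_pos: [0.3895, -0.0342, 0.2441]
tcp_rot: [-1.298, 1.149, 1.291]
contact_force: [0.4, 0.2, 0.5]
opening: 0.0522
```

```bash
cat > lidc.py <<'E'
import sys
from m import *
L=snap('s'); c=tuple(map(float,sys.argv[1].split(',')))
for n,p,d,W in L:
    near=np.hypot(W[...,0]-c[0],W[...,1]-c[1])<.09
    X=W[near&(W[...,2]>.148)&(W[...,2]<.195)]; rc=cv2.minAreaRect(X[:,:2].astype(np.float32)*1000)
    lo=X[X[:,2]<.166]; hi=X[X[:,2]>.176]; rh=cv2.minAreaRect(hi[:,:2].astype(np.float32)*1000)
    print(n,'lid',np.round(rc[0],1),np.round(rc[1]),round(rc[2],1),'board z',np.percentile(lo[:,2],[50,80]).round(4),'ridge',np.round(rh[0],1),np.round(rh[1]),round(rh[2],1),np.percentile(hi[:,2],[50,80]).round(4))
E
python3 lidc.py .557,-.036; python3 -c "
from m import *
L=load('s'); p=L[0][1]; save(cv2.resize(p[130:280,160:350],None,fx=4,fy=4,interpolation=cv2.INTER_CUBIC),'lid2.png')
for n,p,d,W in L:
    F=W[(np.hypot(W[...,0]-.416,W[...,1]+.051)<.045)&(W[...,2]>.045)&(W[...,2]<.06)][:,:2]*1000
    print(n,'fin',len(F),F.mean(0).round(1) if len(F) else 0)
go(.418,-.0515,.1,6.7)"
```

```text
scene lid [553.9 -43.6] [127.  78.] 14.1 board z [0.1578 0.16  ] ridge [548.5 -51. ] [74. 20.] 16.3 [0.1837 0.1858]
top lid [552.3 -42.8] [126.  81.] 15.6 board z [0.1573 0.1602] ridge [547.6 -52.5] [70. 20.] 15.3 [0.1832 0.1865]
scene fin 37 [416.1 -50.7]
top fin 0 0
xyz [14.4  -2.43 -2.  ] twist [ 0.  -0.   0.1] | now [ 0.3912 -0.0344  0.2439] q [-0.22 -0.51  2.15  0.    1.5  -1.91] t 29.3
```

View pics/lid2.png

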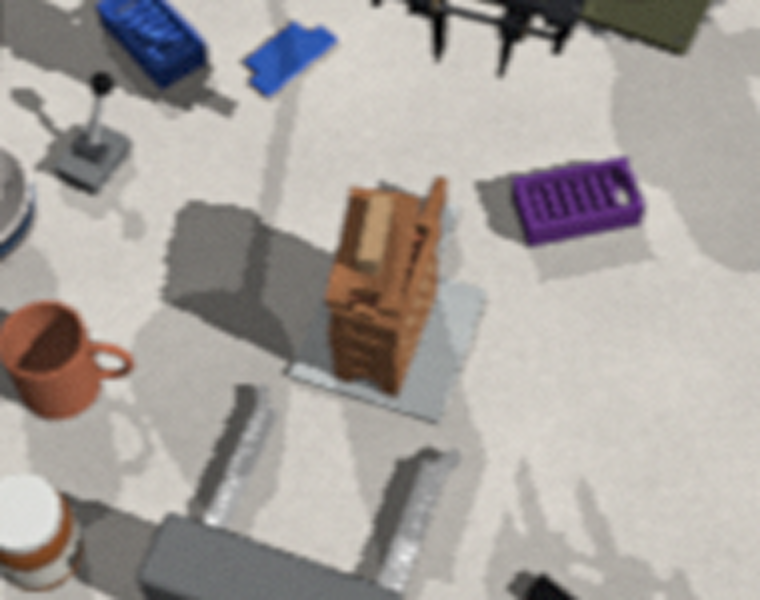

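The lid was knocked aside after release: the ridge is now at (0.548, -0.052) with yaw about 15.6°, and it's visibly skewed at crop (375,230). I'll regrip it and re-seat it.

```bash
python3 -c "
from m import *
go(.548,-.0518,.22,15.6)"
```

```text
xyz [  2.42 -15.36  -3.56] twist [-8.9 -0.   0.1] | now [ 0.3912 -0.0344  0.2439] q [-0.22 -0.51  2.15  0.    1.5  -1.91] t 29.3
```

>>> {"name": "drive_tool", "arguments": {"series": [{"xyz": [0,-15.4,-3.6],"twist": [-8.9,0,0],"jaw": 0.1},{"xyz": [0,-15.4,-3.6],"twist": [-8.9,0,0],"jaw": 0.1},{"xyz": [0,-15.4,-3.6],"twist": [-8.9,0,0],"jaw": 0.1},{"xyz": [0,-15.4,-3.6],"twist": [-8.9,0,0],"jaw": 0.1},{"xyz": [0,-15.4,-3.6],"twist": [-8.9,0,0],"jaw": 0.1},{"xyz": [3,-15.4,-3.6],"twist": [-8.9,0,0],"jaw": 0.1},{"xyz": [5.2,-15.4,-3.6],"twist": [-8.9,0,0],"jaw": 0.1},{"xyz": [6.6,-15.4,-3.6],"twist": [-8.9,0,0],"jaw": 0.1},{"xyz": [7.5,-15.4,-3.6],"twist": [-8.9,0,0],"jaw": 0.1},{"xyz": [7.9,-15.4,-3.6],"twist": [-8.9,0,0],"jaw": 0.1},{"xyz": [7.9,-15.4,-3.6],"twist": [-8.9,0,0],"jaw": 0.1},{"xyz": [7.9,-15.4,-3.6],"twist": [-8.9,0,0],"jaw": 0.1}]}}

```text
clock: 30.33
ee_pos: [0.5485, -0.0521, 0.1653]
tcp_rot: [-1.409, 1.067, 1.406]
contact_force: [-1.1, 0.2, 0.2]
opening: 0.0524
```

>>> {"name": "drive_tool", "arguments": {"series": [{"xyz": [0,0,0],"twist": [0,0,0],"jaw": -0.5},{"xyz": [0,0,0],"twist": [0,0,0],"jaw": -0.9},{"xyz": [0,0,0],"twist": [0,0,0],"jaw": -0.9},{"xyz": [0,0,0],"twist": [0,0,0],"jaw": -0.9},{"xyz": [0,0,0],"twist": [0,0,0],"jaw": -0.9},{"xyz": [0,0,0],"twist": [0,0,0],"jaw": -0.9},{"xyz": [0,0,0],"twist": [0,0,0],"jaw": -0.9},{"xyz": [-2,0,0],"twist": [0,0,0],"jaw": -0.9},{"xyz": [-4,0,0],"twist": [0,0,0],"jaw": -0.9},{"xyz": [-4,0,0],"twist": [0,0,0],"jaw": -0.9},{"xyz": [-4,0,0],"twist": [0,0,0],"jaw": -0.9}]}}

```text
clock: 31.25
ee_pos: [0.5484, -0.0522, 0.205]
tcp_rot: [-1.409, 1.066, 1.405]
contact_force: [-0.3, 0.5, -1.6]
opening: 0.0199
```

```bash
python3 s.py .144 .552,-.0363,.163,6.7; python3 -c "
from m import *
p=load('s')[0][1]; save(cv2.resize(p[130:280,160:350],None,fx=4,fy=4,interpolation=cv2.INTER_CUBIC),'lid3.png')"
```

```text
scene stack 247 [557.4 -35.4] [124.  65.] 7.0 rim z [0.1419 0.1447 0.147 ] key 15 [ 0.6047 -0.0274  0.1537]
scene fin 25 [421.2 -50.2]
top fin 1 [392.7 -58.5]
xyz [ 3.96 -0.9   1.36] twist [ 8.9  0.  -0.1] | now [ 0.5471 -0.0519  0.2026] q [-0.19 -0.09  1.89  0.    1.35 -2.04] t 31.4
```

View pics/lid3.png

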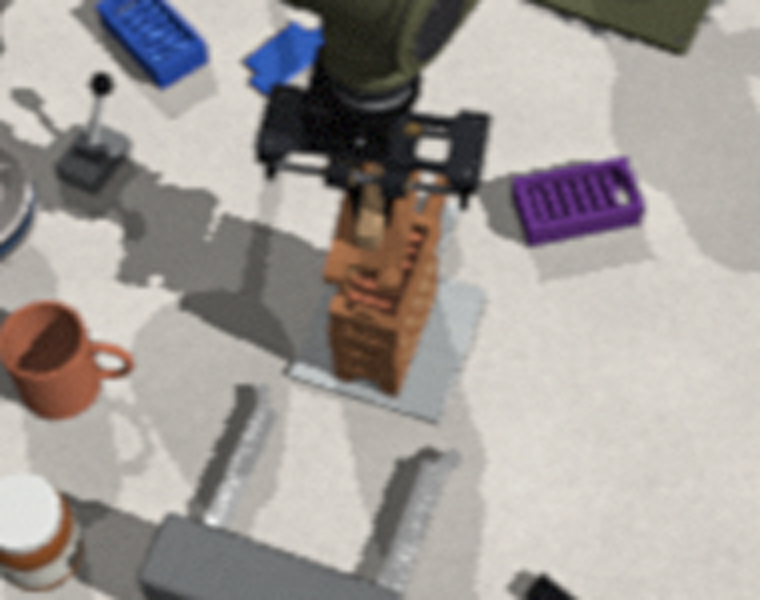

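The lid is lifted and the stack is undisturbed. Turning it square and lowering again.

>>> {"name": "drive_tool", "arguments": {"series": [{"xyz": [0,-0.9,1.35],"twist": [8.9,0,0],"jaw": -0.9},{"xyz": [0,-0.9,1.35],"twist": [8.9,0,0],"jaw": -0.9},{"xyz": [0,-0.9,1.35],"twist": [8.9,0,0],"jaw": -0.9},{"xyz": [1,-0.9,1.35],"twist": [8.9,0,0],"jaw": -0.9},{"xyz": [2,-0.9,1.35],"twist": [8.9,0,0],"jaw": -0.9},{"xyz": [3,-0.9,1.35],"twist": [8.9,0,0],"jaw": -0.9},{"xyz": [3.6,-0.9,1.35],"twist": [8.9,0,0],"jaw": -0.9},{"xyz": [3.95,-0.9,1.35],"twist": [8.9,0,0],"jaw": -0.9},{"xyz": [3.95,-0.9,1.35],"twist": [8.9,0,0],"jaw": -0.9},{"xyz": [3.95,-0.9,1.35],"twist": [8.9,0,0],"jaw": -0.9},{"xyz": [3.95,-0.9,1.35],"twist": [8.9,0,0],"jaw": -0.9}]}}

```text
clock: 32.27
ee_pos: [0.5527, -0.0367, 0.1644]
tcp_rot: [-1.295, 1.152, 1.296]
contact_force: [-0.9, -0.3, -0.1]
opening: 0.0195
```

>>> {"name": "drive_tool", "arguments": {"series": [{"xyz": [0.05,0,0],"twist": [0,0,0],"jaw": -0.3},{"xyz": [0.05,0,0],"twist": [0,0,0],"jaw": 0.1},{"xyz": [0.05,0,0],"twist": [0,0,0],"jaw": 0.1},{"xyz": [0.05,0,0],"twist": [0,0,0],"jaw": 0.1},{"xyz": [-2,0,0],"twist": [0,0,0],"jaw": 0.1},{"xyz": [-5,0,0],"twist": [0,0,0],"jaw": 0.1},{"xyz": [-8,0,0],"twist": [0,0,0],"jaw": 0.1},{"xyz": [-8,14,0],"twist": [0,0,0],"jaw": 0.1},{"xyz": [-8,14,0],"twist": [0,0,0],"jaw": 0.1},{"xyz": [-8,14,0],"twist": [0,0,0],"jaw": 0.1},{"xyz": [-8,14,0],"twist": [0,0,0],"jaw": 0.1},{"xyz": [-8,14,0],"twist": [0,0,0],"jaw": 0.1}]}}

```text
clock: 33.27
ee_pos: [0.4117, -0.0532, 0.2449]
tcp_rot: [-1.296, 1.151, 1.293]
contact_force: [0.9, -0.3, 0.6]
opening: 0.0522
```

```bash
python3 lidc.py .557,-.036; python3 -c "
from m import *
L=load('s'); p=L[0][1]; save(cv2.resize(p[130:280,160:350],None,fx=4,fy=4,interpolation=cv2.INTER_CUBIC),'lid4.png')
for n,p,d,W in L:
    F=W[(np.hypot(W[...,0]-.416,W[...,1]+.051)<.045)&(W[...,2]>.045)&(W[...,2]<.06)][:,:2]*1000
    print(n,'fin',len(F),F.mean(0).round(1) if len(F) else 0, cv2.minAreaRect(F.astype(np.float32)) if len(F) else 0)
go(.414,-.0522,.1,6.7)"
```

```text
scene lid [557.4 -34.9] [124.  65.] 7.2 board z [0.1577 0.1598] ridge [554.5 -34.4] [69. 20.] 7.9 [0.1835 0.1853]
top lid [564.8 -35.2] [105.  64.] 6.9 board z [0.1571 0.16  ] ridge [551.9 -36.7] [65. 19.] 1.2 [0.1827 0.1853]
scene fin 32 [412.8 -51. ] ((410.1477966308594, -51.279476165771484), (42.40475082397461, 13.878660202026367), 4.603137493133545)
top fin 14 [400.8 -54.1] ((400.94573974609375, -54.327518463134766), (16.98756217956543, 8.02872085571289), 1.6324999332427979)
xyz [14.52  0.03  0.1 ] twist [ 0.  -0.   0.1] | now [ 0.4141 -0.0531  0.2452] q [-0.26 -0.44  2.1   0.    1.48 -1.94] t 33.4
```

View pics/lid4.png

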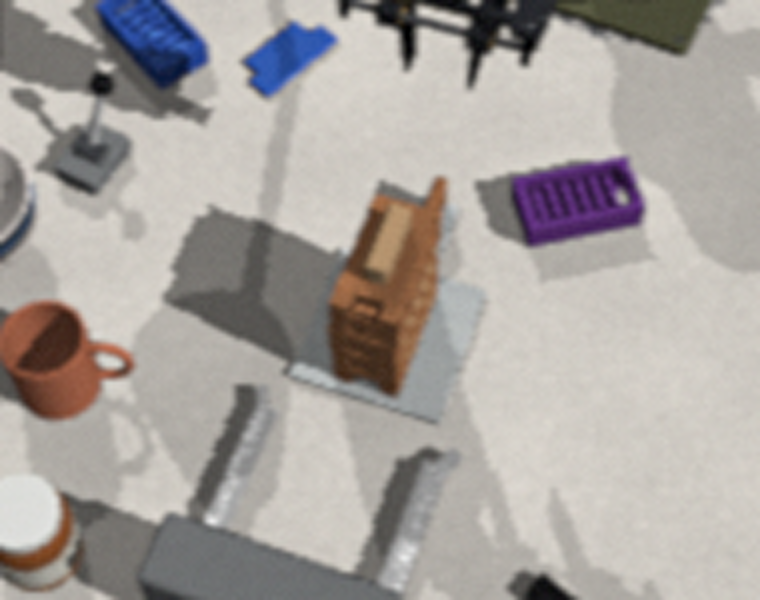

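The lid is seated squarely at (557,-35) mm with yaw 7° and board top about 0.159. The fin top is at crop (440,185). Now gripping the fin.

>>> {"name": "drive_tool", "arguments": {"series": [{"xyz": [4,0,0.1],"twist": [0,0,0],"jaw": 0.1},{"xyz": [8,0,0.1],"twist": [0,0,0],"jaw": 0.1},{"xyz": [12,0,0.1],"twist": [0,0,0],"jaw": 0.1},{"xyz": [15,0,0.1],"twist": [0,0,0],"jaw": 0.1},{"xyz": [18,0,0.1],"twist": [0,0,0],"jaw": 0.1},{"xyz": [20.5,0,0.1],"twist": [0,0,0],"jaw": 0.1},{"xyz": [22,0,0.1],"twist": [0,0,0],"jaw": 0.1},{"xyz": [22.7,0,0.1],"twist": [0,0,0],"jaw": 0.1},{"xyz": [22.7,0,0.1],"twist": [0,0,0],"jaw": 0.1},{"xyz": [22.7,0,0.1],"twist": [0,0,0],"jaw": 0.1}]}}

```text
clock: 34.2
ee_pos: [0.4146, -0.052, 0.018]
tcp_rot: [-1.295, 1.151, 1.295]
contact_force: [0.2, -0.3, 0.0]
opening: 0.0525
```

>>> {"name": "drive_tool", "arguments": {"series": [{"xyz": [0,0,0],"twist": [0,0,0],"jaw": -0.4},{"xyz": [0,0,0],"twist": [0,0,0],"jaw": -0.9},{"xyz": [0,0,0],"twist": [0,0,0],"jaw": -1},{"xyz": [0,0,0],"twist": [0,0,0],"jaw": -1},{"xyz": [0,0,0],"twist": [0,0,0],"jaw": -1},{"xyz": [0,0,0],"twist": [0,0,0],"jaw": -1},{"xyz": [0,0,0],"twist": [0,0,0],"jaw": -1},{"xyz": [0,0,0],"twist": [0,0,0],"jaw": -1}], "newtons": 30}}

```text
clock: 34.87
ee_pos: [0.4138, -0.0522, 0.0179]
tcp_rot: [-1.295, 1.152, 1.294]
contact_force: [-1.2, -1.4, 1.6]
opening: 0.0137
```

```bash
python3 lidc.py .557,-.036;python3 - <<'E'
from m import *
L=load('s')
for n,p,d,W in L:
    X=W[(np.hypot(W[...,0]-.555,W[...,1]+.035)<.12)&(W[...,0]>.47)&(W[...,2]>.005)&(W[...,2]<.0115)]
    rc=cv2.minAreaRect(X[:,:2].astype(np.float32)*1000); print(n,'plate',rc)
# bay line: through (750,-9) dir 6.2 ; mouth = box face -150
u=np.array([np.cos(.108),np.sin(.108)]); v=np.array([-u[1],u[0]])
P=np.array([750,-9.]); S=np.array([556.5,-36.])
print('seat lateral off bay',(S-P)@v,'along',(S-P)@u)
for n,p,d,W in L:
    X=W[(W[...,2]>.105)&(W[...,2]<.115)&(W[...,0]>.78)&(W[...,0]<.93)&(abs(W[...,1])<.13)][:,:2]*1000
    s=(X-P)@u; print(n,'face s',np.percentile(s,[0.5,2,5,95,99.5]))
go(.5,0,.02,6.2)
E
```

```text
scene lid [557.5 -34.5] [122.  65.] 6.4 board z [0.1578 0.1602] ridge [553.4 -34.9] [72. 20.] 8.3 [0.1837 0.186 ]
top lid [557.1 -36.1] [120.  64.] 6.6 board z [0.1573 0.16  ] ridge [551.4 -36.6] [69. 19.] 1.2 [0.1831 0.1858]
scene plate ((572.7609252929688, -36.80072784423828), (200.1070556640625, 230.85006713867188), 3.030407190322876)
top plate ((578.4107055664062, -33.21318817138672), (186.34356689453125, 233.9715118408203), 2.5759036540985107)
seat lateral off bay -5.985291021176163 along -195.28293906891054
scene face s [ 69.24231919  71.05507943  73.64361836 130.55702337 133.63739711]
top face s [ 66.55667207  67.41950045  69.91040109 126.74880902 130.97025205]
xyz [-0.2  -9.17  4.18] twist [ 0.5 -0.   0. ] | now [ 0.4138 -0.0522  0.018 ] q [-0.25 -0.19  2.31 -0.    1.02 -1.94] t 35.0
```

Fin gripped (opening 13.7 mm). The seat is about 6 mm to the -y side of the bay axis. I'll correct that in front of the guides, then advance.

>>> {"name": "drive_tool", "arguments": {"series": [{"xyz": [0,-0.3,0.1],"twist": [0,0,0],"jaw": -1},{"xyz": [0,-0.6,0.3],"twist": [0.2,0,0],"jaw": -1},{"xyz": [0,-1.0,0.45],"twist": [0.4,0,0],"jaw": -1},{"xyz": [0,-1.5,0.6],"twist": [0.4,0,0],"jaw": -1},{"xyz": [0,-2,0.6],"twist": [0.4,0,0],"jaw": -1},{"xyz": [0,-2.5,0.6],"twist": [0.4,0,0],"jaw": -1},{"xyz": [0,-3,0.6],"twist": [0.4,0,0],"jaw": -1},{"xyz": [0,-3,0.6],"twist": [0.4,0,0],"jaw": -1},{"xyz": [0,-3,0.6],"twist": [0.4,0,0],"jaw": -1},{"xyz": [0,-3,0.6],"twist": [0.4,0,0],"jaw": -1}], "newtons": 40}}

```text
clock: 35.8
ee_pos: [0.4401, -0.0429, 0.0177]
tcp_rot: [-1.287, 1.16, 1.297]
contact_force: [-11.0, -2.5, 11.2]
opening: 0.0141
```

```bash
cat > bay.py <<'E'
import sys
from m import *
L=snap('s'); c=tuple(map(float,sys.argv[1].split(',')))
u=np.array([np.cos(.109),np.sin(.109)]); v=np.array([-u[1],u[0]]); P=np.array([750,-9.])
for n,p,d,W in L:
    near=np.hypot(W[...,0]-c[0],W[...,1]-c[1])<.09
    X=W[near&(W[...,2]>.148)&(W[...,2]<.20)]; rc=cv2.minAreaRect(X[:,:2].astype(np.float32)*1000)
    q=np.array(rc[0])-P
    lo=X[X[:,2]<.166]
    print(n,'lid',np.round(rc[0],1),np.round(rc[1]),round(rc[2],1),'along',(q@u).round(1),'lat',(q@v).round(1),'z',np.percentile(lo[:,2],[50,80]).round(4))
    Z=W[...,2]
    for nm,y0,y1 in(('R-',-.14,-.06),('R+',.04,.11)):
        X=W[(Z>.016)&(Z<.028)&(W[...,1]>y0)&(W[...,1]<y1)&(W[...,0]>.69)&(W[...,0]<.80)][:,:2]*1000
        if len(X)<20: continue
        l=cv2.fitLine(X.astype(np.float32),cv2.DIST_HUBER,0,.01,.01).ravel(); t=(X-P)@v
        print(n,nm,len(X),'dir',np.degrees(np.arctan(l[1]/l[0])).round(2),'lat',np.median(t).round(1),np.percentile(t,[2,98]).round(1))
go(.5,0,.018,6.25)
E
python3 bay.py .587,-.026; python3 -c "
from m import *
L=load('s'); p=L[1][1]; save(cv2.resize(p[90:240,190:300],None,fx=4,fy=4,interpolation=cv2.INTER_CUBIC),'bay1.png')"
```

```text
scene lid [583.7 -26.2] [122.  64.] 6.4 along -167.2 lat 1.0 z [0.1576 0.1598]
scene R- 169 dir 6.15 lat -80.6 [-90.7 -70.2]
scene R+ 151 dir 6.34 lat 82.4 [72.  92.5]
top lid [583.5 -27.6] [121.  64.] 6.2 along -167.5 lat -0.4 z [0.1571 0.1599]
top R- 111 dir 6.3 lat -82.5 [-92.4 -72.4]
top R+ 115 dir 7.29 lat 80.1 [70.5 90.9]
xyz [-0.08 -6.43  3.6 ] twist [ 0.1  0.  -0.4] | now [ 0.4401 -0.0429  0.0177] q [-0.22 -0.12  2.25 -0.    1.02 -1.9 ] t 35.9
```

View pics/bay1.png

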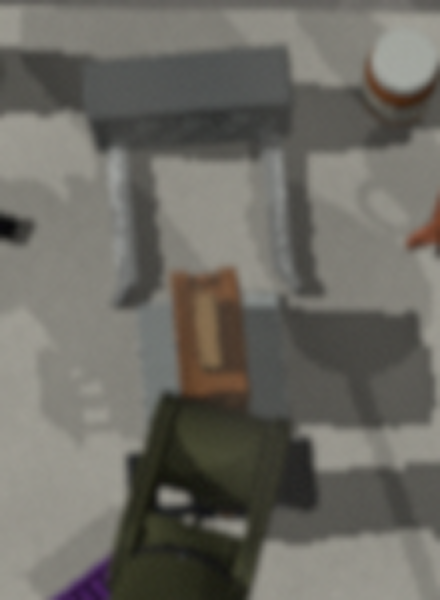

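The carrier is centred within about 1 mm of the runner midline, with the nose at the guides (top-crop 270,298) and yaw equal to the bay's. Advancing.

>>> {"name": "drive_tool", "arguments": {"series": [{"xyz": [0,-0.5,0],"twist": [0,0,0],"jaw": -1},{"xyz": [0,-1.3,0],"twist": [0,0,0],"jaw": -1},{"xyz": [0,-2.3,0],"twist": [0,0,0],"jaw": -1},{"xyz": [0,-3.3,0],"twist": [0,0,0],"jaw": -1},{"xyz": [0,-4.3,0],"twist": [0,0,0],"jaw": -1},{"xyz": [0,-5.3,0],"twist": [0,0,0],"jaw": -1},{"xyz": [0,-6.3,0],"twist": [0,0,0],"jaw": -1},{"xyz": [0,-7.3,0],"twist": [0,0,0],"jaw": -1},{"xyz": [0,-8.3,0],"twist": [0,0,0],"jaw": -1},{"xyz": [0,-9,0],"twist": [0,0,0],"jaw": -1},{"xyz": [0,-9,0],"twist": [0,0,0],"jaw": -1},{"xyz": [0,-9,0],"twist": [0,0,0],"jaw": -1}]}}

```text
clock: 36.9
ee_pos: [0.5298, -0.0326, 0.0175]
tcp_rot: [-1.287, 1.16, 1.297]
contact_force: [-6.7, -0.5, 8.8]
opening: 0.0136
```

```bash
python3 bay.py .673,-.017
```

```text
scene lid [673.7 -15.2] [121.  64.] 6.1 along -76.5 lat 2.1 z [0.1578 0.1597]
scene R- 167 dir 6.7 lat -80.4 [-90.6 -70.2]
scene R+ 155 dir 6.17 lat 82.4 [72.  92.8]
top lid [670.9 -17.2] [121.  64.] 6.1 along -79.5 lat 0.5 z [0.1568 0.1598]
top R- 116 dir 6.05 lat -82.6 [-92.6 -71.8]
top R+ 113 dir 7.39 lat 79.7 [70.  90.7]
xyz [-0.03  2.61  3.58] twist [ 0.1  0.  -0.4] | now [ 0.5299 -0.0326  0.0175] q [-0.16  0.08  2.06 -0.    1.01 -1.84] t 37.0
```

>>> {"name": "drive_tool", "arguments": {"series": [{"xyz": [0,-0.5,0],"twist": [0,0,0],"jaw": -1},{"xyz": [0,-1.3,-0.05],"twist": [0,0,0],"jaw": -1},{"xyz": [0,-2.3,-0.1],"twist": [0,0,0],"jaw": -1},{"xyz": [0,-3.3,-0.1],"twist": [0,0,0],"jaw": -1},{"xyz": [0,-4.3,-0.1],"twist": [0,0,0],"jaw": -1},{"xyz": [0,-5.2,-0.1],"twist": [0,0,0],"jaw": -1},{"xyz": [0,-6,-0.1],"twist": [0,0,0],"jaw": -1},{"xyz": [0,-6.6,-0.1],"twist": [0,0,0],"jaw": -1},{"xyz": [0,-7,-0.1],"twist": [0,0,0],"jaw": -1},{"xyz": [0,-7.2,-0.1],"twist": [0,0,0],"jaw": -1},{"xyz": [0,-7.2,-0.1],"twist": [0,0,0],"jaw": -1}]}}

```text
clock: 37.92
ee_pos: [0.5997, -0.0259, 0.0174]
tcp_rot: [-1.285, 1.163, 1.3]
contact_force: [-14.2, -0.7, 12.5]
opening: 0.0137
```

>>> {"name": "drive_tool", "arguments": {"series": [{"xyz": [0,-0.15,0],"twist": [0,0,0],"jaw": -1},{"xyz": [0,-0.3,0],"twist": [0,0,0],"jaw": -1},{"xyz": [0,-0.4,0],"twist": [0,0,0],"jaw": -1},{"xyz": [0,-0.4,0],"twist": [0,0,0],"jaw": -1}]}}

```text
clock: 38.25
ee_pos: [0.6032, -0.0254, 0.0174]
tcp_rot: [-1.285, 1.163, 1.301]
contact_force: [-15.6, -1.3, 14.4]
opening: 0.0138
```

```bash
python3 bay.py .748,-.009
```

```text
scene lid [746.5  -8.1] [121.  64.] 6.3 along -3.4 lat 1.3 z [0.1579 0.1598]
scene R- 165 dir 6.53 lat -80.4 [-90.6 -70.2]
scene R+ 158 dir 5.67 lat 82.4 [71.8 92.9]
top lid [746.6 -10. ] [118.  64.] 6.4 along -3.5 lat -0.6 z [0.1568 0.1596]
top R- 103 dir 7.86 lat -83.4 [-92.1 -72.6]
top R+ 102 dir 4.78 lat 81.8 [70.2 90.9]
xyz [0.07 9.97 3.68] twist [ 0.1  0.1 -0.7] | now [ 0.6032 -0.0255  0.0174] q [-0.13  0.23  1.89 -0.    1.04 -1.81] t 38.4
```

>>> {"name": "drive_tool", "arguments": {"series": [{"xyz": [0,-0.1,0],"twist": [0,0,0],"jaw": -1},{"xyz": [0,-0.2,0],"twist": [0,0,0],"jaw": -1},{"xyz": [0,-0.3,0],"twist": [0,0,0],"jaw": -1},{"xyz": [0,-0.3,0],"twist": [0,0,0],"jaw": -1}]}}

```text
clock: 38.68
ee_pos: [0.6061, -0.0251, 0.0174]
tcp_rot: [-1.285, 1.163, 1.3]
contact_force: [-16.6, -2.5, 13.2]
opening: 0.014
```

>>> {"name": "drive_tool", "arguments": {"series": [{"xyz": [0,-0.1,0],"twist": [0,0,0],"jaw": -1},{"xyz": [0,-0.2,0],"twist": [0,0,0],"jaw": -1},{"xyz": [0,-0.2,0],"twist": [0,0,0],"jaw": -1},{"xyz": [0,-0.2,0],"twist": [0,0,0],"jaw": -1}]}}

```text
clock: 39.02
ee_pos: [0.608, -0.0249, 0.0174]
tcp_rot: [-1.285, 1.164, 1.301]
contact_force: [-16.3, -1.5, 14.7]
opening: 0.0137
```

>>> {"name": "drive_tool", "arguments": {"series": [{"xyz": [0,-0.1,0],"twist": [0,0,0],"jaw": -1},{"xyz": [0,-0.2,0],"twist": [0,0,0],"jaw": -1},{"xyz": [0,-0.3,0],"twist": [0,0,0],"jaw": -1},{"xyz": [0,-0.3,0],"twist": [0,0,0],"jaw": -1}]}}

```text
clock: 39.35
ee_pos: [0.6085, -0.0248, 0.0172]
tcp_rot: [-1.282, 1.168, 1.306]
contact_force: [-25.9, -3.3, 20.5]
opening: 0.0139
```

```bash
python3 bay.py .752,-.009
```

```text
scene lid [750.9  -7.9] [121.  64.] 6.5 along 1.0 lat 1.0 z [0.158  0.1601]
scene R- 167 dir 6.16 lat -80.4 [-90.9 -70.2]
scene R+ 154 dir 6.23 lat 82.4 [72.1 92.7]
top lid [754.5  -9.1] [114.  64.] 6.3 along 4.5 lat -0.6 z [0.1573 0.1605]
top R- 105 dir 6.79 lat -83.2 [-92.3 -72.3]
top R+ 101 dir 3.9 lat 81.9 [70.8 90.8]
xyz [ 0.13 10.51  3.68] twist [ 0.2  0.1 -1.1] | now [ 0.6085 -0.0249  0.0173] q [-0.13  0.24  1.87 -0.    1.05 -1.81] t 39.5
```

The tool stalled at x = 0.6085 while the push force rose to 26 N, so the nose is against the box. Relaxing, releasing and lifting away.

>>> {"name": "drive_tool", "arguments": {"series": [{"xyz": [0,0.2,0],"twist": [0,0,0],"jaw": -1},{"xyz": [0,0.3,0],"twist": [0,0,0],"jaw": -1},{"xyz": [0,0.3,0],"twist": [0,0,0],"jaw": -0.4},{"xyz": [0,0.3,0],"twist": [0,0,0],"jaw": 0},{"xyz": [0,0.3,0],"twist": [0,0,0],"jaw": 0},{"xyz": [0,0.3,0],"twist": [0,0,0],"jaw": 0},{"xyz": [-2,0.3,0],"twist": [0,0,0],"jaw": 0},{"xyz": [-6,0.3,0],"twist": [0,0,0],"jaw": 0},{"xyz": [-10,1,0],"twist": [0,0,0],"jaw": 0},{"xyz": [-14,3,0],"twist": [0,0,0],"jaw": 0},{"xyz": [-18,4,0],"twist": [0,0,0],"jaw": 0},{"xyz": [-22,6,0],"twist": [0,0,0],"jaw": 0}]}}

```text
clock: 40.45
ee_pos: [0.5587, -0.0306, 0.2349]
tcp_rot: [-1.291, 1.154, 1.289]
contact_force: [0.2, -0.5, 0.1]
opening: 0.0474
```

>>> {"name": "drive_tool", "arguments": {"series": [{"xyz": [0,14,0],"twist": [0,0,0],"jaw": -0.5},{"xyz": [0,14,0],"twist": [0,0,0],"jaw": -0.9},{"xyz": [0,14,0],"twist": [0,0,0],"jaw": -1},{"xyz": [0,14,0],"twist": [0,0,0],"jaw": -1},{"xyz": [0,14,0],"twist": [0,0,0],"jaw": -1},{"xyz": [0,14,0],"twist": [0,0,0],"jaw": -1}]}}

```text
clock: 40.95
ee_pos: [0.4197, -0.0462, 0.2332]
tcp_rot: [-1.291, 1.154, 1.288]
contact_force: [0.7, 0.1, -0.0]
opening: 0.0129
```

```bash
python3 bay.py .752,-.009; python3 - <<'E'
from m import *
L=load('s')
for n,p,d,W in L:
    Z=W[...,2]
    F=W[(np.hypot(W[...,0]-.61,W[...,1]+.025)<.045)&(Z>.045)&(Z<.06)][:,:2]*1000
    print(n,'fin',len(F),F.mean(0).round(1) if len(F) else 0)
    B=W[(Z>.083)&(np.hypot(W[...,0]-.465,W[...,1]+.395)<.06)&(Z<.12)]; print('ball',len(B),B.mean(0).round(4),np.percentile(B,[2,98],axis=0).round(4).tolist())
    B=W[(Z>.017)&(Z<.035)&(np.hypot(W[...,0]-.475,W[...,1]+.397)<.055)]; print('block',len(B),cv2.minAreaRect(B[:,:2].astype(np.float32)*1000))
    B=W[(Z>.035)&(Z<.083)&(np.hypot(W[...,0]-.475,W[...,1]+.397)<.06)]; 
    if len(B): print('stem',len(B),np.c_[B][np.argsort(B[:,2])][::max(1,len(B)//6)].round(3).tolist())
a=L[0][1][135:185,160:240]; b=L[1][1][180:230,300:380]
save(np.vstack([cv2.resize(x,(640,300) if 0 else (480,300),interpolation=cv2.INTER_CUBIC) for x in(a,b)]),'lever.png')
E
```

```text
scene lid [750.6  -7.7] [122.  64.] 6.3 along 0.8 lat 1.2 z [0.1582 0.1601]
scene R- 169 dir 5.96 lat -80.4 [-91.  -69.8]
scene R+ 155 dir 5.97 lat 82.0 [72.1 92.8]
top lid [749.4  -9.8] [124.  64.] 6.6 along -0.7 lat -0.7 z [0.157  0.1598]
top R- 114 dir 5.28 lat -82.5 [-92.4 -72.2]
top R+ 115 dir 5.52 lat 80.3 [70.4 90.5]
xyz [21.5 -8.4  3.7] twist [ 0.1 -0.   0. ] | now [ 0.4204 -0.0461  0.233 ] q [-0.24 -0.42  2.1   0.    1.46 -1.92] t 41.0
scene fin 51 [610.8 -22.2]
ball 33 [ 0.4689 -0.3913  0.099 ] [[0.4575, -0.403, 0.0853], [0.4778, -0.3826, 0.1065]]
block 124 ((500.2607116699219, -394.7626037597656), (58.58100891113281, 53.61225891113281), 2.767343044281006)
stem 37 [[0.499, -0.386, 0.035], [0.504, -0.402, 0.038], [0.501, -0.389, 0.042], [0.486, -0.392, 0.05], [0.488, -0.398, 0.062], [0.471, -0.393, 0.072], [0.474, -0.394, 0.081]]
top fin 39 [609.  -25.1]
ball 34 [ 0.4637 -0.3953  0.0999] [[0.4533, -0.4058, 0.0915], [0.4748, -0.3867, 0.108]]
block 137 ((498.3307800292969, -397.760986328125), (50.05474853515625, 62.249755859375), 87.19843292236328)
stem 22 [[0.498, -0.411, 0.035], [0.502, -0.387, 0.036], [0.498, -0.395, 0.037], [0.506, -0.386, 0.038], [0.497, -0.386, 0.039], [0.496, -0.397, 0.046], [0.486, -0.397, 0.063], [0.481, -0.392, 0.069]]
```

View pics/lever.png

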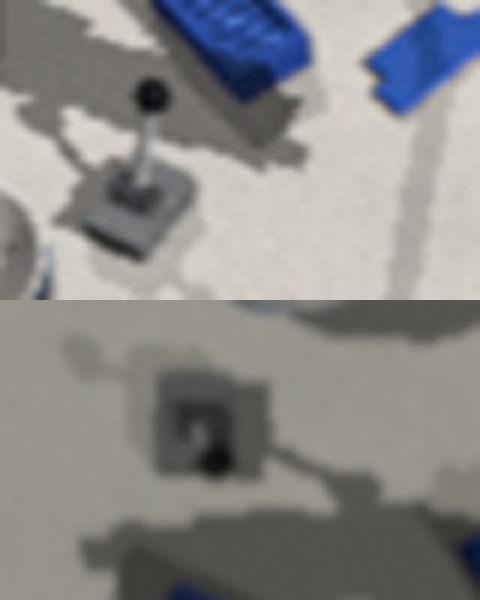

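The stack is home: lid at (750,-9) mm, level, fin at (610,-24). The lever ball is at about (0.465,-0.394), leaning to -x of the block centred at (0.499,-0.396), so it gets pushed towards +x with shut fingers.

```bash
python3 -c "
from m import *
go(.405,-.395,.08,-1)"
```

```text
xyz [ 15.29   5.4  -34.5 ] twist [ 7.3 -0.   0. ] | now [ 0.4204 -0.0461  0.233 ] q [-0.24 -0.42  2.1   0.    1.46 -1.92] t 41.0
```

>>> {"name": "drive_tool", "arguments": {"series": [{"xyz": [0,5.4,-34.5],"twist": [7.3,0,0],"jaw": -1},{"xyz": [0,5.4,-34.5],"twist": [7.3,0,0],"jaw": -1},{"xyz": [0,5.4,-34.5],"twist": [7.3,0,0],"jaw": -1},{"xyz": [0,5.4,-34.5],"twist": [7.3,0,0],"jaw": -1},{"xyz": [0,5.4,-34.5],"twist": [7.3,0,0],"jaw": -1},{"xyz": [0,5.4,-34.5],"twist": [7.3,0,0],"jaw": -1},{"xyz": [0,5.4,-34.5],"twist": [7.3,0,0],"jaw": -1},{"xyz": [0,5.4,-34.5],"twist": [7.3,0,0],"jaw": -1},{"xyz": [0,5.4,-34.5],"twist": [7.3,0,0],"jaw": -1},{"xyz": [0,5.4,-34.5],"twist": [7.3,0,0],"jaw": -1},{"xyz": [0,5.4,-34.5],"twist": [7.3,0,0],"jaw": -1}]}}

```text
clock: 41.97
ee_pos: [0.4043, -0.3954, 0.2315]
tcp_rot: [-1.194, 1.217, 1.198]
contact_force: [0.4, -0.5, -0.3]
opening: 0.0001
```

>>> {"name": "drive_tool", "arguments": {"series": [{"xyz": [4,0,0],"twist": [0,0,0],"jaw": -1},{"xyz": [8,0,0],"twist": [0,0,0],"jaw": -1},{"xyz": [12,0,0],"twist": [0,0,0],"jaw": -1},{"xyz": [14.5,0,0],"twist": [0,0,0],"jaw": -1},{"xyz": [15.3,0,0],"twist": [0,0,0],"jaw": -1},{"xyz": [15.3,0,0],"twist": [0,0,0],"jaw": -1},{"xyz": [15.3,0,0],"twist": [0,0,0],"jaw": -1}]}}

```text
clock: 42.55
ee_pos: [0.4049, -0.3947, 0.0809]
tcp_rot: [-1.199, 1.216, 1.197]
contact_force: [-0.5, -0.0, 0.3]
opening: 0.0009
```

```bash
python3 -c "
from m import *
L=snap('s')
for n,p,d,W in L:
    m=(np.hypot(W[...,0]-.467,W[...,1]+.395)<.035)&(W[...,2]>.08)&(W[...,2]<.115); B=W[m]
    if len(B): print(n,len(B),B.mean(0).round(4),p[m].mean(0))
go(.518,-.395,.08,-1)"
```

```text
scene 36 [ 0.4696 -0.3913  0.0979] [75.25       73.80555556 72.47222222]
top 4 [ 0.4731 -0.3895  0.0972] [62.25 64.   63.  ]
xyz [  0.31 -11.24   0.29] twist [ 0.1 -0.2  0.2] | now [ 0.4055 -0.3961  0.0827] q [-0.87  0.06  1.95  0.    1.13 -2.42] t 42.6
```

Push in +x in gentle steps.

>>> {"name": "drive_tool", "arguments": {"series": [{"xyz": [0,-2,0.1],"twist": [0,0,0],"jaw": -1},{"xyz": [0,-3.5,0.2],"twist": [0,0,0],"jaw": -1},{"xyz": [0,-4.5,0.2],"twist": [0,0,0],"jaw": -1},{"xyz": [0,-5.5,0.2],"twist": [0,0,0],"jaw": -1},{"xyz": [0,-6.5,0.2],"twist": [0,0,0],"jaw": -1},{"xyz": [0,-7.5,0.2],"twist": [0,0,0],"jaw": -1},{"xyz": [0,-8.5,0.2],"twist": [0,0,0],"jaw": -1},{"xyz": [0,-9.5,0.2],"twist": [0,0,0],"jaw": -1},{"xyz": [0,-10.3,0.2],"twist": [0,0,0],"jaw": -1},{"xyz": [0,-10.9,0.2],"twist": [0,0,0],"jaw": -1},{"xyz": [0,-11.2,0.2],"twist": [0,0,0],"jaw": -1},{"xyz": [0,-11.2,0.2],"twist": [0,0,0],"jaw": -1}]}}

```text
clock: 43.65
ee_pos: [0.5149, -0.3945, 0.079]
tcp_rot: [-1.194, 1.219, 1.201]
contact_force: [-3.8, -0.0, 1.1]
opening: 0.0003
```

```bash
cat > lev.py <<'E'
from m import *
L=snap('s')
for n,p,d,W in L:
    Z=W[...,2]; m=(abs(W[...,0]-.53)<.045)&(abs(W[...,1]+.395)<.03)&(Z>.08)&(Z<.12)&(p.max(-1)<70); B=W[m]
    if len(B): print(n,'dark',len(B),B.mean(0).round(4),B.min(0).round(3),B.max(0).round(3))
a=L[0][1][125:185,150:240]; save(cv2.resize(a,(720,480),interpolation=cv2.INTER_CUBIC),'lev2.png')
go(.518,-.395,.08,-1)
E
python3 lev.py
```

```text
scene dark 55 [ 0.5349 -0.3909  0.101 ] [ 0.505 -0.403  0.083] [ 0.554 -0.381  0.118]
xyz [-0.1  -0.31 -0.05] twist [ 0.   0.1 -0.2] | now [ 0.5149 -0.3945  0.079 ] q [-0.74  0.24  1.76 -0.    1.15 -2.29] t 43.8
```

View pics/lev2.png

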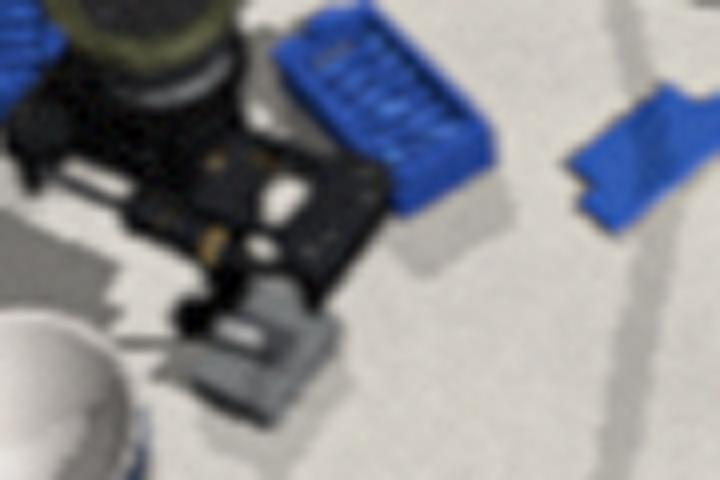

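The lever now leans over the +x side of the block (ball at crop 195,310) with 3.8 N resistance, so it's at its stop. One small extra nudge, then retreat and measure.

>>> {"name": "drive_tool", "arguments": {"series": [{"xyz": [0,-0.2,0],"twist": [0,0,0],"jaw": -1},{"xyz": [0,-0.4,0],"twist": [0,0,0],"jaw": -1},{"xyz": [0,-0.4,0],"twist": [0,0,0],"jaw": -1},{"xyz": [0,-0.4,0],"twist": [0,0,0],"jaw": -1}]}}

```text
clock: 44.08
ee_pos: [0.5153, -0.3945, 0.0789]
tcp_rot: [-1.19, 1.223, 1.206]
contact_force: [-15.8, 1.9, 7.0]
opening: 0.0002
```

>>> {"name": "drive_tool", "arguments": {"series": [{"xyz": [0,2,0],"twist": [0,0,0],"jaw": -1},{"xyz": [0,5,0],"twist": [0,0,0],"jaw": -1},{"xyz": [0,9,0],"twist": [0,0,0],"jaw": -1},{"xyz": [-4,12,0],"twist": [0,0,0],"jaw": -1},{"xyz": [-8,12,0],"twist": [0,0,0],"jaw": -1},{"xyz": [-12,12,0],"twist": [0,0,0],"jaw": -1},{"xyz": [-15,14,4],"twist": [0,0,0],"jaw": -1},{"xyz": [-15,14,8],"twist": [0,0,0],"jaw": -1},{"xyz": [-15,14,12],"twist": [0,0,0],"jaw": -1},{"xyz": [-15,14,12],"twist": [0,0,0],"jaw": -1},{"xyz": [-15,14,12],"twist": [0,0,0],"jaw": -1}]}}

```text
clock: 45.0
ee_pos: [0.3825, -0.271, 0.2308]
tcp_rot: [-1.202, 1.215, 1.196]
contact_force: [-0.2, -0.5, -1.2]
opening: 0.0007
```

```bash
python3 lev.py; python3 bay.py .751,-.009 | grep lid; python3 - <<'E'
from m import *
L=load('s')
for n,p,d,W in L:
    Z=W[...,2]
    F=W[(np.hypot(W[...,0]-.61,W[...,1]+.025)<.045)&(Z>.045)&(Z<.06)][:,:2]*1000; print(n,'fin',len(F),F.mean(0).round(1))
for n,cs in(('scene',('bowls','mug','scraper','rib','roller')),):
    W=cloud(n,np.load('scenes.npz')['d'])
    for t in cs:
        o=finder.cut_out(n,t)
        if o:
            X=W[o[0]['mask']&(W[...,2]>.004)]; rc=cv2.minAreaRect(X[:,:2].astype(np.float32)*1000); print(t,round(o[0]['score'],2),np.round(rc[0]),np.round(rc[1]))
save(cv2.resize(L[0][1],(768,576),interpolation=cv2.INTER_CUBIC),'final.png')
E
```

```text
scene dark 26 [ 0.5468 -0.3952  0.0987] [ 0.539 -0.406  0.089] [ 0.553 -0.386  0.108]
top dark 20 [ 0.5365 -0.3981  0.1016] [ 0.529 -0.407  0.087] [ 0.544 -0.39   0.113]
xyz [ 15.04 -13.74 -11.97] twist [ 0.1 -0.1  0.1] | now [ 0.3823 -0.2729  0.23  ] q [-0.73 -0.3   2.02 -0.    1.42 -2.29] t 45.1
scene lid [750.7  -7.6] [122.  64.] 6.2 along 0.8 lat 1.3 z [0.158 0.16 ]
top lid [750.8  -9.7] [122.  64.] 6.5 along 0.7 lat -0.7 z [0.1573 0.1601]
scene fin 48 [610.3 -22.7]
top fin 39 [609. -25.]
bowls 0.84 [ 639. -449.] [139. 138.]
mug 0.89 [ 724. -285.] [ 82. 101.]
scraper 0.71 [746. 278.] [189.  58.]
rib 0.66 [ 291. -283.] [ 55. 107.]
roller 0.87 [604. 468.] [ 42. 157.]
```

View pics/final.png

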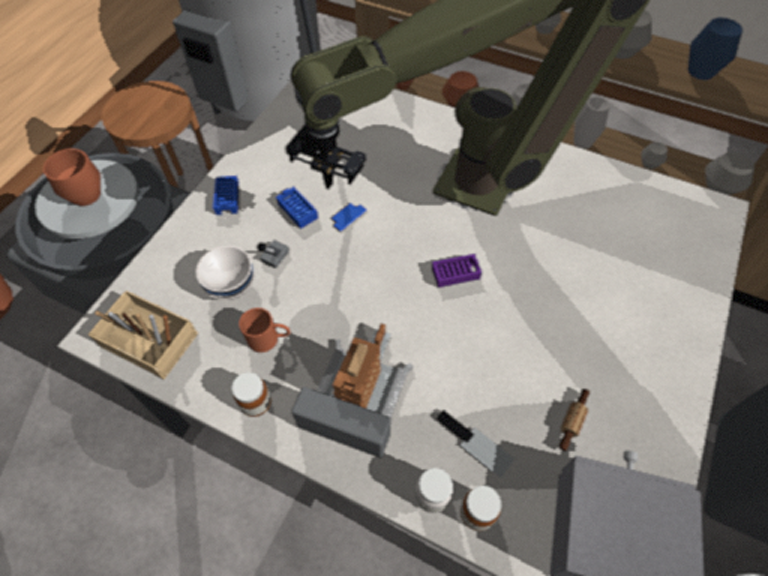

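The final picture shows the stack with its lid between the runners against the box (360,370), the lever over to on (262,248) and the bystanders in place. Handing in.

```bash
python3 -c "
from cell import r
print(r.close_job(), r.get_state()['clock'])"
```

```text
the job is handed in; nothing more can be done
the job is handed in; nothing more can be done
```

I stacked all four terracotta trays on the carrier, put the lid on, slid the carrier home against the blower box and threw the lever to on. I then handed the job in at about 45 s; it reports no verdict.

**The lid:** after I first put it down, it was found turned about 9° and shifted about 15 mm. I took this for the announced knock, though I can't rule out that my release or retreat did it. I gripped it again and re-seated it squarely before moving the carrier.

**Last checks:**
- **Stack:** the lid is level, with its board top at 0.158–0.160 m (0.158 m expected). It is about 1 mm off the bay's centre line and in line with the bay to within 0.3°.
- **Carrier home:** the gripper stopped advancing while the push force rose to 26 N, so the nose was against the box. The lid and fin were in the same place after I let go.
- **Lever:** the ball moved about 77 mm to the on side and stopped there. One extra nudge met 16 N of resistance with almost no movement.
- **Bystanders:** in the scene camera, the bowls, scraper, rib, roller and mug were all within about 2 mm of where they started. I did not touch the blue and purple look-alikes.
- **Let go:** the gripper is empty and clear of everything.

The two cameras disagree by about 2 mm throughout, which is within their stated calibration. No check failed.

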